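# Press the coat buttons and hang up the basket

### The job

Draw out the press's tray, seat every brass button blank in a pocket of its own, push the tray fully in under the pad and pump the sprung lever through at least three full strokes, right down and all the way back up each time, with the buttons still seated. Then draw the tray fully out and leave it out, put all the buttons in the white basket, and leave the basket hanging still by its handle on the stand's hook. Leave the other things on the table undisturbed.

Things in the scene. Friction and masses are not known exactly. Their poses are not given: they have to be found in the camera images.
- press: Grey button press, fixed; base 220 x 270 mm, 18 mm high. Origin on the table under the middle of the pad; x along the row of pockets, y the way the tray comes out (robot's left). Head spans x +-100, y -85 to +35, z 110 to 185 mm, on a column at its right (-y) side. The pad below it hangs 82 mm above the table with the lever up.
- tray (a joint): How far the aluminium tray is pushed in, m: 0 fully out to the left, 0.110 fully in under the pad. Slides with about 1.5 N of friction and stays where it is left. May start partly in.
- tray_mid (a point): Middle of the underside of the tray (190 x 54 mm in x and y, 20 mm thick, underside 20 mm above the table, top 40 mm); axes as the press. It has three round pockets in a row along x, 66 mm apart, 46 mm wide and 5 mm deep.
- nest0 (a point): Centre of the floor of the tray's pocket nearest the robot (5 mm below the tray's top, 35 mm above the table); any button may go in any pocket.
- nest1 (a point): Centre of the floor of the middle pocket.
- nest2 (a point): Centre of the floor of the far pocket.
- tray_knob (a point): Point on the axis of the tray's black upright knob, 55 mm above the table and 90 mm from the row of pockets on its outer (left) side; cylinder 22 mm in diameter, from 22 to 67 mm above the table. Can be pinched from above to push and pull the tray along the press's y axis.
- lever (a joint): Angle of the press's hand lever, rad: 0 sprung fully up, 0.65 fully down at its stop. It springs back up by itself when let go; pushing the grip down takes about 2 to 5 N at the top and 7 to 12 N at the bottom.
- lever_grip (a point): Centre of the lever's black cross-grip, a bar 22 mm in diameter, 90 mm long along the press's y. The lever is 200 mm long from its pivot at (90, -135, 185) mm in the press's frame and points to -x (the robot), 0.35 rad above level when up, 0.30 rad below when down (grip 254 and 126 mm high). The grip can be pressed down from above with closed fingers.
- basket: White plastic basket, 100 x 130 mm (x, y), 55 mm high, walls and floor 4 mm, open on top, about 0.2 kg, with a stiff upright steel bail: bar 10 mm thick rising from the middles of the two 100 mm sides to a straight top bar along y, 110 mm long, its axis 150 mm above the underside. Origin: centre of its underside.
- basket_bar (a point): Middle of the axis of the basket's straight top bar, 150 mm above its underside; the bar runs along the basket's y axis.
- hook_stand: Fixed wooden stand with a steel hook. Origin on the table almost under the seat of the hook (9 mm behind it); the hook points along the stand's -x; round post 18 mm thick, 260 mm high, at x = +75 mm; foot 120 mm square, 12 mm high, from x = +10 to +130 mm.
- hook_seat (a point): Lowest point of the top of the hook (8 mm rod), where a bar comes to rest, 210 mm high. In front of it (-x) the hook turns up, its tip end 27 mm in front of and 30 mm above the seat; behind it the rod slopes up to the post, 84 mm away.
- button0: A loose round brass coat-button blank, 38 mm in diameter, 18 mm high: straight side to 14 mm, low dome above, hollow, about 30 g. Origin: centre of its flat underside. All buttons are alike; two or three of the three are present (absent ones read None).
- button1: A loose round brass coat-button blank, 38 mm in diameter, 18 mm high: straight side to 14 mm, low dome above, hollow, about 30 g. Origin: centre of its flat underside. All buttons are alike; two or three of the three are present (absent ones read None).
- button2: A loose round brass coat-button blank, 38 mm in diameter, 18 mm high: straight side to 14 mm, low dome above, hollow, about 30 g. Origin: centre of its flat underside. All buttons are alike; two or three of the three are present (absent ones read None).
- spool: Bystander: wooden thread spool standing, 32 mm in diameter, 42 mm high. Origin under its centre.
- tape_case: Bystander: yellow round tape-measure case, 52 mm in diameter, 18 mm high.
- pin_dish: Bystander: blue pin dish, 90 mm in diameter, 26 mm high.
- phone: Bystander: black phone lying flat, 72 x 148 x 9 mm.
- chalk_tin: Bystander: flat aluminium chalk tin, 50 x 70 mm, 22 mm high.
Things that resemble listed ones, but are neither listed nor needed, are in the scene too. Leave any pink or purple look-alike of the button0 alone.

How it is judged:
By the outcome, as a careful person would: the job done as asked, in the order asked, and still so for the second after the job is handed in, with the robot touching nothing.
Of button0, button1, button2 only 2 to 3 are there at a start; the rules pass over those that are not, and their reading is None.
At some moment in a run one of button0, button1, button2 may be knocked a few centimetres aside while the robot is not near it.
It also fails if it takes over 210 s, if anything falls off the work surface, if the arm or the gripper's body presses on something with over 40 N, if the wrist force passes 120 N, or if a joint passes its speed limit or range.

### The arm

A 6-joint arm with a two-finger parallel gripper is mounted at the origin on the work surface. World frame = base frame: x ahead of the robot, y to its left, z up, the work surface at z = 0. Lengths are in mm, angles in rad, forces in N, time in s.
With the tool pointing down it reaches from about 350 to 775 mm from the base axis. Payload 7.3 kg.
Tool frame: the origin (TCP) lies at the very end of the fingers, on their centre line; the grasp point (between the pads) lies 19 mm behind it; z points along the fingers, y is the line along which they close (so a half turn about z gives the same grasp; the last joint's range is limited). The gripper opens to 92 mm and grips with 3 to 60 N. Pads are 19 mm wide; open, the fingers measure 130 mm over their backs; the gripper's body (75 mm by 190 mm) begins 47 mm behind the grasp point.
Start: joints at [1.193, 0.342, 1.524, -0, 1.275, -0.146], TCP at [120.592, 510.982, 226.741] pointing down, gripper open.
Joint ranges: [-2.53, 2.53], [-0.77, 2.02], [0.04, 2.7], [-1, 4.14], [0.28, 2.66], [-3.11, 3.11]. Speed limits (rad/s): [2.57, 2.57, 3.14, 3.14, 3.14, 3.14].

### API

Orientations are given as [roll, pitch, yaw] about the fixed x, y, z axes, in that order (R = Rz(yaw) Ry(pitch) Rx(roll)).
In Python, from plant import get_obs, optics, ticket, finder gives the robot as it stands.
- The arm moves only by the tool send_rows, never from a script. Its arguments are lists of equal length, an entry for each row: "offset": the shift along the tool's x, y, z scaled (see below), a list of three; "delta_rot": the turn, a rotation vector about the tool's x, y, z scaled (see below), a list of three. In form: {"offset": [[dx, dy, dz], ...], "delta_rot": [[rx, ry, rz], ...]}. A call has 1 to 8 rows; each row is the pose to reach, as a shift and turn from the pose commanded when the call began, along the tool's axes at that moment, turning the shorter way round; what a row does not reach only later rows make up. The controller multiplies each number of a shift by 120 mm and each number of a turn by 360 degrees. A row lasts 1/8 s, in which the tool goes at most 62.5 mm and 10.7 degrees, less where a joint would pass 70% of its speed; a pose out of reach is approached as far as the arm can. A call with a number of a shift or a turn outside -1 to 1 is refused whole. A call with a gripper value outside its range is refused whole. "grip" is the opening, from 0 (shut) to 1 (fully open), set as the call begins (left out, the last holds). The fingers move at their own pace and stop on an object; the grip force is fixed at half the most. Time passes only in rows, so rows that repeat a pose let the fingers close. It gives the time, the measured TCP pose, the force, the opening and the grip force at its end, in the units of the state.
- get_obs(): the state, without advancing time (a new reading comes with each control period).
- optics.capture(name): name is "scene" or "top"; returns the picture (384x512x3 uint8, red, green, blue); there is no depth.
- optics.get_calibration(name): a dict with "fx", "fy", "cx", "cy" (pixels), "world_from_camera" (4x4, takes a point from camera to world coordinates). Camera axes: x right, y down, z forward; pixel columns grow to the right and rows downward; lengths in mm; the calibration is good to about 2 mm. A picture is of the moment at which its call begins. get_calibration takes no time and is no camera call.
- ticket.close_job(): hands the job in; it is judged then, once.
Trained networks look in the newest picture that a camera, given by its name, has taken for a name from the list of things; names that differ only in an ending like _2 or _b are one class to them, and where a whole thing is asked for, a point or a joint stands for the part that bears it (a point fixed in the world has none). Each returns a list of dicts, best first, with "confidence" (0 to 1); they miss things now and then, are a little off and sometimes report something else, mostly with a low value. They report only what shows in the picture. A call takes as long as a camera call. They do not tell look-alikes from the thing itself.
- finder.boxes_of(target, camera): "box" ([left, top, right, bottom] in pixels, round what is visible of it).
- finder.silhouettes(target, camera): "region" (384x512 bool, what is visible of it) and "box" ([left, top, right, bottom] in pixels, round what is visible of it).
- finder.pinpoint(target, camera): "uv" ([column, row] in pixels: a listed point, or the origin of a listed thing).
The state is a dict: "time": time; "joint_positions": joint angles; "dq": joint speeds; "tau": joint torques, N m; "tool_pos": TCP position; "tcp_rot": TCP orientation; "contact_force": force on the tool from outside, world axes, zero at the start; "moment": the same for the moment, N m; "grip_width": finger opening in mm; "finger_force": force on a finger pad.
Only numpy, scipy, OpenCV 4.12 (cv2) and the standard library are available. Lean on these libraries where they do the work, as an engineer would, in place of code of your own. Each camera call takes 0.05 s, during which the arm holds its last target. There are 200 camera calls.

## Working session

There is one attempt and no reset: what is moved stays moved. The work goes in short steps, Python scripts to look and compute and a tool call to move; the robot and the scene stay as the last step left them, time stands still between calls to the robot, and variables do not carry over. Pictures are saved under pics/ and viewed, at most 14 in all, crops included, and the job is handed in when it is done.

Besides the shell and the picture viewer there is one more tool, called after "Request:" as name(argument=value, ...) on one line, values as JSON. send_rows: Moves the arm, as the interface text tells. Its arguments: {"type":"object","properties":{"offset":{"type":"array"},"delta_rot":{"type":"array"},"grip":{"type":"number"}},"required":["offset","delta_rot"]}

```bash
mkdir -p pics
cat > h.py <<'E'
import numpy as np, cv2
from plant import get_obs, optics, ticket, finder
from scipy.spatial.transform import Rotation as R
def ray(cam,uv):
    c=optics.get_calibration(cam); T=np.array(c["world_from_camera"])
    d=T[:3,:3]@np.array([(uv[0]-c["cx"])/c["fx"],(uv[1]-c["cy"])/c["fy"],1]); return T[:3,3],d
def at(cam,uv,z):
    o,d=ray(cam,uv); return o+d*(z-o[2])/d[2]
def proj(cam,p):
    c=optics.get_calibration(cam); T=np.linalg.inv(np.array(c["world_from_camera"])); q=T[:3,:3]@np.array(p,float)+T[:3,3]
    return [c["fx"]*q[0]/q[2]+c["cx"],c["fy"]*q[1]/q[2]+c["cy"]]
def snap(cam,name):
    im=optics.capture(cam); cv2.imwrite(f"pics/{name}.png",im[:,:,::-1]); return im
def find(t,cam,z=None,n=3,mn=.3):
    for r in finder.pinpoint(t,cam)[:n]:
        if r["confidence"]>mn: print(cam,t,np.round(r["uv"],1),round(r["confidence"],2),np.round(at(cam,r["uv"],z),1) if z is not None else "")
def delta(p,rpy=None):
    o=get_obs(); Rt=R.from_euler("xyz",o["tcp_rot"]); d=Rt.inv().apply(np.array(p)-o["tool_pos"])/120
    print("off",np.round(d,3)); 
    if rpy is not None: print("rot",np.round((Rt.inv()*R.from_euler("xyz",rpy)).as_rotvec()/2/np.pi,4))
E
python3 - <<'E'
from h import *
o=get_obs(); print({k:np.round(v,3) for k,v in o.items()})
for c in("scene","top"):
    snap(c,c+"0"); k=optics.get_calibration(c); print(c,np.round(k["world_from_camera"],3).tolist(),k["fx"],k["cx"],k["cy"])
    for t,z in dict(press=0,tray_mid=20,nest0=35,nest1=35,nest2=35,tray_knob=55,lever_grip=254,basket=0,basket_bar=150,hook_stand=0,hook_seat=210,button0=0,spool=0,tape_case=0,pin_dish=0,phone=0,chalk_tin=0).items(): find(t,c,z,4)
E
```

```text
{'time': np.float64(0.0), 'joint_positions': array([ 1.193,  0.343,  1.525, -0.   ,  1.275, -0.146]), 'dq': array([-0.   , -0.   ,  0.001, -0.   ,  0.001, -0.002]), 'tau': array([ -0.   , -43.125, -24.422,   0.072,   0.056,  -0.   ]), 'tool_pos': array([120.425, 510.582, 226.048]), 'tcp_rot': array([-3.14, -0.  ,  2.91]), 'contact_force': array([-0.452, -0.421, -0.022]), 'moment': array([ 0.001, -0.029, -0.009]), 'finger_force': np.float64(0.0), 'grip_width': np.float64(91.683)}
scene [[-0.546, 0.624, -0.56, 1184.125], [0.838, 0.397, -0.375, 447.768], [-0.012, -0.674, -0.739, 944.033], [0.0, 0.0, 0.0, 1.0]] 394.0300319814005 254.26517717892466 188.123944101839
scene press [248.2 211.7] 0.95 [561.3   6.4   0. ]
scene tray_mid [262.6 213.9] 0.91 [558.4  56.8  20. ]
scene nest0 [258.8 208.6] 0.9 [557.6  42.8  35. ]
scene nest0 [271.2 193.7] 0.87 [487.1  43.   35. ]
scene nest0 [248.5 223.6] 0.61 [620.6  47.9  35. ]
scene nest1 [258.8 208.6] 0.9 [557.6  42.8  35. ]
scene nest1 [271.2 193.7] 0.87 [487.1  43.   35. ]
scene nest1 [248.5 223.6] 0.61 [620.6  47.9  35. ]
scene nest2 [258.8 208
[... 2069 characters left out ...]
5] 0.82 [ 624.5 -284.5    0. ]
top hook_stand [214.2 208.1] 0.59 [563.  141.9   0. ]
top hook_seat [376.5 174.7] 0.83 [ 614.7 -289.5  210. ]
top button0 [167.6 246.8] 0.72 [445.7 275.9   0. ]
top button0 [139.9 270.6] 0.72 [375.9 352.8   0. ]
top button0 [160.  217.2] 0.68 [533.8 303.7   0. ]
top button0 [197.5 269. ] 0.58 [382. 185.   0.]
top spool [126.2 247.7] 0.71 [441.9 398.    0. ]
top spool [247.4 207.9] 0.39 [564.5  41.8   0. ]
top spool [211.5 205.8] 0.37 [570.  150.3   0. ]
top tape_case [162.8 180.4] 0.71 [647.7 302.    0. ]
top pin_dish [313.7 149.4] 0.66 [ 751.5 -162.     0. ]
top pin_dish [378.1 176.6] 0.62 [ 665.7 -357.7    0. ]
top phone [210.4 146.5] 0.81 [758.  159.9   0. ]
```

Run:
```python
import cv2
for c,(x0,y0,x1,y1) in dict(scene=(110,70,410,295),top=(100,120,440,320)).items():
    im=cv2.imread(f"pics/{c}0.png")[y0:y1,x0:x1]; s=min(800/im.shape[1],600/im.shape[0]); cv2.imwrite(f"pics/{c}0c.png",cv2.resize(im,None,fx=s,fy=s,interpolation=cv2.INTER_CUBIC))
```

```text
(no output)
```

View pics/scene0c.png

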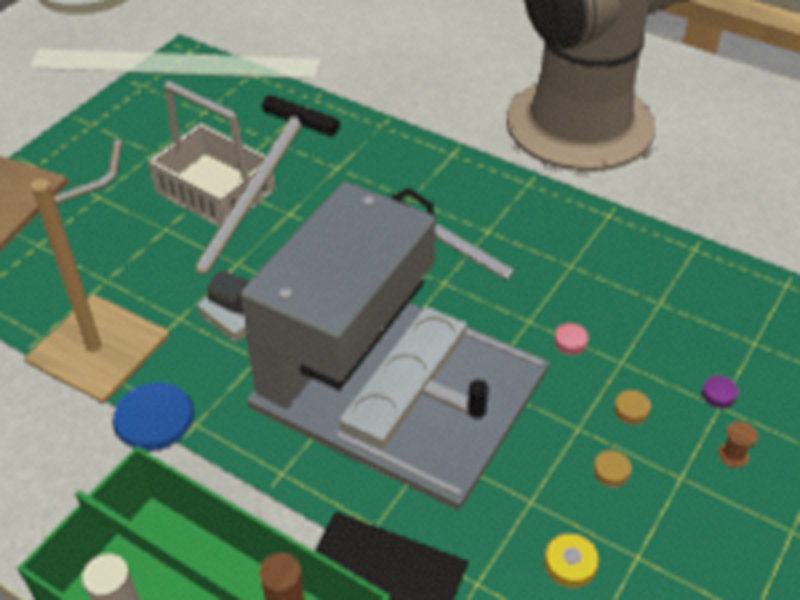

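View pics/top0c.png

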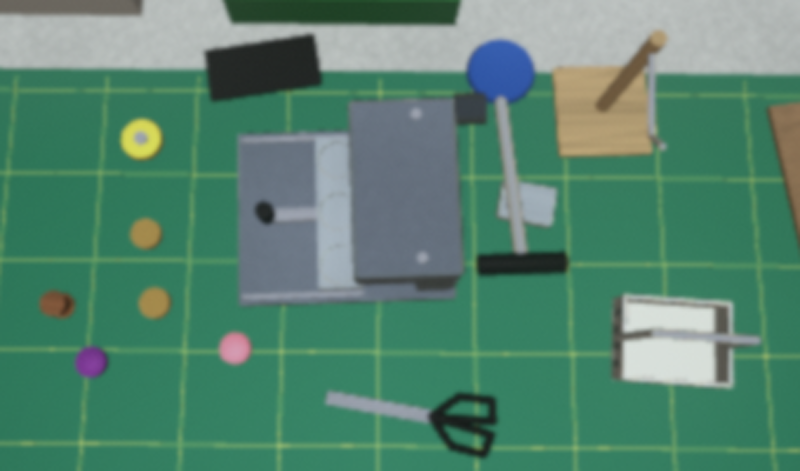

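The press sits mid-scene with the tray half out. There are two brass buttons, at top crop (146,233) and (154,303), next to pink and purple look-alikes. The basket is at lower right and the hook stand at upper right with its hook tip at (660,145). Next I'll refine the poses.

```bash
cat >> h.py <<'E'
def tri(p,q):
    (o1,d1),(o2,d2)=ray("scene",p),ray("top",q); A=np.stack([d1,-d2],1); s=np.linalg.lstsq(A,o2-o1,rcond=None)[0]
    a,b=o1+s[0]*d1,o2+s[1]*d2; return np.round((a+b)/2,1),round(float(np.linalg.norm(a-b)),1)
def sil(t,cam,near,r=25):
    best=None
    for x in finder.silhouettes(t,cam):
        m=x["region"]; ys,xs=np.nonzero(m)
        if len(xs) and np.hypot(xs.mean()-near[0],ys.mean()-near[1])<r and (best is None or x["confidence"]>best[1]): best=((xs.mean(),ys.mean()),x["confidence"],m)
    return best
E
python3 - <<'E'
from h import *
for n,c,uv in [("BL","top",(202,249.2)),("TL","top",(201.1,176.5)),("BR","top",(293.8,247.1)),("BL","scene",(315.1,205.7)),("TL","scene",(282.5,259.4)),("TR","scene",(203.4,220.7))]: print(n,c,np.round(at(c,uv,18),1))
print("knob",tri((288.5,219.2),(213.8,207)),"lever",tri((224,111.9),(317,235.7)),"bar",tri((183.9,108),(397.8,262)),"seat",tri((145.7,135.2),(376.5,174.7)))
for c in("scene","top"):
    im=cv2.cvtColor(cv2.imread(f"pics/{c}0.png"),cv2.COLOR_BGR2HSV)
    m=cv2.inRange(im,(12,90,90),(26,255,255)); n,l,s,ct=cv2.connectedComponentsWithStats(m)
    for i in range(1,n):
        if s[i,4]>40: print(c,"brass",s[i],np.round(ct[i],1),np.round(at(c,ct[i],9 if c=="scene" else 13),1))
    for r in finder.silhouettes("button0",c):
        ys,xs=np.nonzero(r["region"]); print(c,"sil",len(xs),round(r["confidence"],2),np.round(at(c,(xs.mean(),ys.mean()),9 if c=="scene" else 13),1))
E
python3 - <<'E'
import cv2
im=cv2.imread("pics/top0.png")[130:300,195:440]; a=cv2.resize(im,(800,555),interpolation=cv2.INTER_CUBIC); cv2.imwrite("pics/t1.png",a)
im=cv2.imread("pics/scene0.png")[90:270,110:330]; a=cv2.resize(im,(733,600),interpolation=cv2.INTER_CUBIC); cv2.imwrite("pics/s1.png",a)
E
```

```text
BL top [438.1 171.6  18. ]
TL top [656.4 182.6  18. ]
BR top [446.6 -95.3  18. ]
BL scene [443.9 173.8  18. ]
TL scene [661.8 186.3  18. ]
TR scene [673.1 -78.2  18. ]
knob (array([556.1, 140. ,  49.7]), 4.9) lever (array([ 456.6, -133.6,  253.1]), 11.1) bar (array([ 401.4, -353.1,  147.5]), 5.5) seat (array([ 619.8, -296.3,  207.8]), 14.2)
scene brass [   8    0   74  100 1839] [47.6 43.8] [  218.5 -1399.      9. ]
scene brass [106   0  29  13 316] [121.2   5.4] [ -286.2 -1415.3     9. ]
scene brass [137   0  29  13 252] [148.9   4.5] [ -377.5 -1290.1     9. ]
scene brass [ 189    0  130   58 4175] [269.8  25.1] [-518.6 -579.5    9. ]
scene brass [ 359    0  149  104 3237] [441.2  60.8] [-626.2  260.     9. ]
scene brass [  0  12  17  45 198] [ 5.9 34.2] [  267.4 -1664.9     9. ]
scene brass [ 0 56 14 21 46] [ 6.2 66. ] [  451.8 -1386.7     9. ]
scene brass [  0  68  34  65 623] [ 13.  102.5] [  607.7 -1108.6     9. ]
scene brass [ 46  82  16  24 115] [54.4 94.9] [  482.4 -1009.8     9. ]
scene brass [479 103  33  18 167] [495.7 111.2] [-360.7  540.2    9. ]
scene brass [  0 109  12
[... 670 characters left out ...]
1362 0.47 [544.7  54.5   9. ]
scene sil 119 0.46 [390.4 178.9   9. ]
scene sil 121 0.44 [531.9 295.    9. ]
top brass [219  99  11  10  96] [224.1 103.5] [896.7 119.8  13. ]
top brass [337 137  43  48 760] [358.9 168.2] [ 688.3 -296.6   13. ]
top brass [ 427  155   85   77 5187] [472.6 192.3] [ 616.  -635.4   13. ]
top brass [156 214  12  11 105] [161.6 219. ] [526.6 295.4  13. ]
top brass [160 243  12  12 112] [165.5 248.5] [439.7 279.   13. ]
top brass [117 244  14  11 100] [123.1 249. ] [436.9 402.7  13. ]
top sil 1131 0.64 [553.8  68.3  13. ]
top sil 138 0.61 [525.4 295.4  13. ]
top sil 120 0.53 [438.6 280.6  13. ]
top sil 124 0.53 [384.9 178.1  13. ]
top sil 154 0.47 [366.9 352.6  13. ]
```

View pics/t1.png

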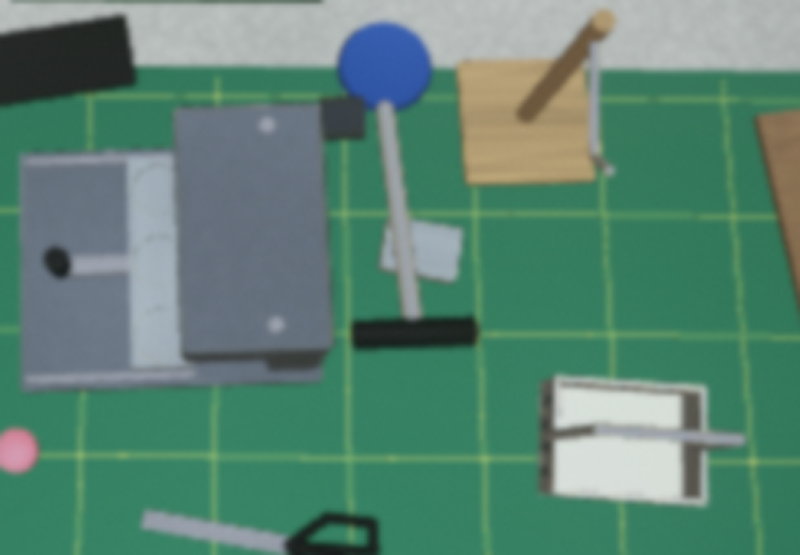

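View pics/s1.png

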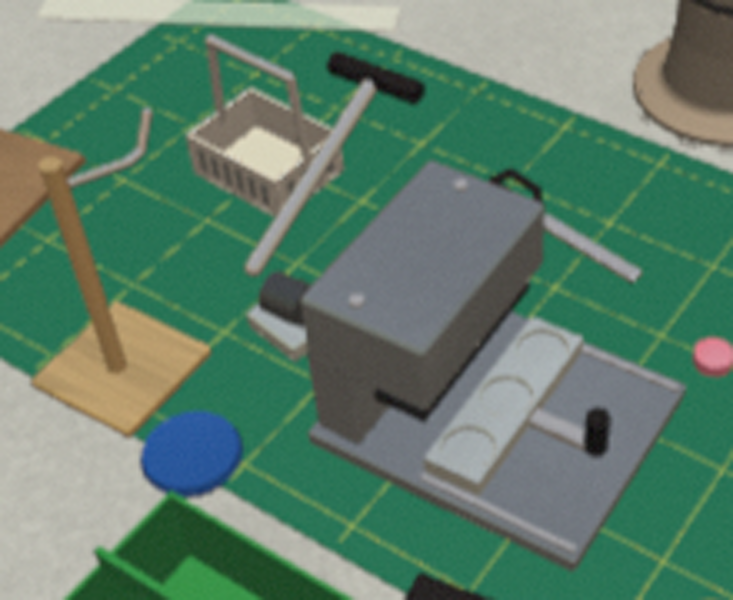

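The t1 picture shows the lever grip bar at (414,333) and the bail bar from (600,428) to (745,440). In s1 the grip is at (376,78) and the knob at (597,432). The press yaw is about 0.045 rad, so I'll turn the tool to yaw 1.616, which lines up tool x, y, z with press y, press x and down.

Request:
send_rows(offset=[[-0.8, -0.65, 0.2], [-0.8, -0.65, 0.2], [-0.8, -0.65, 0.2], [-0.8, -0.65, 0.2], [-0.8, -0.65, 0.2], [-0.8, -0.65, 0.2], [-0.8, -0.65, 0.2], [-0.8, -0.65, 0.2]], delta_rot=[[0, 0, 0.206], [0, 0, 0.206], [0, 0, 0.206], [0, 0, 0.206], [0, 0, 0.206], [0, 0, 0.206], [0, 0, 0.206], [0, 0, 0.206]])

```text
time: 2.9
tool_pos: [196.1, 413.0, 202.8]
tcp_rot: [3.141, -0.0, 1.617]
contact_force: [-0.4, 0.4, -0.1]
grip_width: 91.7
finger_force: 0.0
```

Run:
```python
from h import *
o=get_obs();print(o["tool_pos"],o["tcp_rot"],o["joint_positions"])
delta((556,140,120),(np.pi,0,1.616))
print(tri((222.8,113.4),(321.8,232)))
# bar ends / hook
f=lambda x,y:(195+x/3.265,130+y/3.265); g=lambda x,y:(110+x/3.332,90+y/3.333)
print("bar ends",np.round([at("top",f(600,428),150),at("top",f(745,440),150)],1),np.round([at("scene",g(210,38),150),at("scene",g(293,77),150)],1))
print("hook seat/tip/post",tri(g(141,154),f(598,158)),tri(g(148,112),f(610,171)),tri(g(52,163),f(601,22)))
print("basket rim top",np.round([at("top",f(*p),55) for p in[(543,378),(707,386),(706,503),(541,492)]],1))
print("grip ends",np.round([at("top",f(353,334),256),at("top",f(477,331),256)],1))
print("foot",np.round([at("top",f(*p),12) for p in[(458,62),(584,60),(596,181),(468,184)]],1))
```

```text
[196.11993087 413.03290366 202.79958507] [ 3.14146362e+00 -1.68385801e-04  1.61697219e+00] [9.59606480e-01 2.41173347e-01 1.73844308e+00 8.12149949e-07
 1.16176409e+00 9.13430307e-01]
off [-2.411  2.891  0.69 ]
rot [ 0.     -0.      0.0002]
(array([ 462.8, -140.6,  250. ]), 0.3)
bar ends [[ 401.6 -301.   150. ]
 [ 393.4 -414.3  150. ]] [[ 395.3 -409.6  150. ]
 [ 401.3 -296.   150. ]]
hook seat/tip/post (array([ 607.5, -295.7,  198.4]), 2.2) (array([ 588.9, -294.4,  232.6]), 0.6) (array([ 699.4, -287.5,  257.5]), 2.0)
basket rim top [[ 448.9 -282.4   55. ]
 [ 443.4 -423.5   55. ]
 [ 344.8 -415.5   55. ]
 [ 352.6 -276.2   55. ]]
grip ends [[ 461.  -96.  256.]
 [ 464. -185.  256.]]
foot [[ 749.3 -226.8   12. ]
 [ 752.4 -345.9   12. ]
 [ 634.9 -350.8   12. ]
 [ 631.  -232.2   12. ]]
```

Request:
send_rows(offset=[[-0.8, 0.96, 0.1], [-0.8, 0.96, 0.1], [-0.8, 0.96, 0.1], [-0.8, 0.96, 0.1]], delta_rot=[[0, 0, 0], [0, 0, 0], [0, 0, 0], [0, 0, 0]])

```text
time: 3.4
tool_pos: [316.6, 321.3, 190.6]
tcp_rot: [-3.141, 0.0, 1.615]
contact_force: [-0.6, 0.3, 0.7]
grip_width: 91.7
finger_force: 0.0
```

Request:
send_rows(offset=[[-0.8, 0.96, 0.1], [-0.8, 0.96, 0.1], [-0.8, 0.96, 0.1], [-0.8, 0.96, 0.1]], delta_rot=[[0, 0, 0], [0, 0, 0], [0, 0, 0], [0, 0, 0]])

```text
time: 3.9
tool_pos: [435.2, 231.4, 178.5]
tcp_rot: [-3.141, -0.0, 1.616]
contact_force: [-0.8, 0.2, -0.2]
grip_width: 91.8
finger_force: 0.0
```

Request:
send_rows(offset=[[-0.8, 0.96, 0.5], [-0.8, 0.96, 0.5], [-0.8, 0.96, 0.5], [-0.8, 0.96, 0.5], [-0.8, 0.96, 0.5]], delta_rot=[[0, 0, 0], [0, 0, 0], [0, 0, 0], [0, 0, 0], [0, 0, 0]])

```text
time: 4.53
tool_pos: [553.0, 142.5, 119.0]
tcp_rot: [-3.141, -0.001, 1.618]
contact_force: [-0.4, -1.0, 0.8]
grip_width: 91.7
finger_force: 0.0
```

Run:
```python
from h import *
# knob refined: top crop t1 & s1 picks of knob top (z=67)
f=lambda x,y:(195+x/3.265,130+y/3.265); g=lambda x,y:(110+x/3.332,90+y/3.333)
print(tri(g(597,432),f(57,263)),at("scene",g(598,415),67),at("scene",g(596,448),26))
delta((554,141,36),(np.pi,0,1.616))
```

```text
(array([548.6, 141.9,  40.6]), 1.1) [551.1100327  142.04773695  67.        ] [554.37358064 144.45033992  26.        ]
off [-0.013  0.008  0.692]
rot [-0.0001 -0.0001  0.0003]
```

Request:
send_rows(offset=[[0, 0, 0.35], [0, 0, 0.68], [0, 0, 0.68], [0, 0, 0.68]], delta_rot=[[0, 0, 0], [0, 0, 0], [0, 0, 0], [0, 0, 0]])

```text
time: 5.03
tool_pos: [554.7, 141.9, 39.0]
tcp_rot: [3.139, -0.0, 1.617]
contact_force: [-0.4, -1.0, 1.0]
grip_width: 91.8
finger_force: 0.0
```

Request:
send_rows(offset=[[0, 0, 0], [0, 0, 0], [0, 0, 0], [0, 0, 0], [0, 0, 0], [0, 0, 0]], delta_rot=[[0, 0, 0], [0, 0, 0], [0, 0, 0], [0, 0, 0], [0, 0, 0], [0, 0, 0]], grip=0)

```text
time: 5.78
tool_pos: [554.2, 140.7, 37.0]
tcp_rot: [-3.141, -0.0, 1.615]
contact_force: [0.3, 0.3, -0.5]
grip_width: 36.6
finger_force: 0.0
```

Request:
send_rows(offset=[[0, 0, 0], [0, 0, 0], [0, 0, 0], [0, 0, 0], [0, 0, 0]], delta_rot=[[0, 0, 0], [0, 0, 0], [0, 0, 0], [0, 0, 0], [0, 0, 0]])

```text
time: 6.4
tool_pos: [550.4, 140.6, 36.7]
tcp_rot: [-3.133, 0.0, 1.616]
contact_force: [-11.3, -1.5, 8.3]
grip_width: 21.3
finger_force: 30.0
```

Request:
send_rows(offset=[[0.08, 0, 0], [0.18, 0, 0], [0.28, 0, 0], [0.35, 0, 0], [0.35, 0, 0]], delta_rot=[[0, 0, 0], [0, 0, 0], [0, 0, 0], [0, 0, 0], [0, 0, 0]])

```text
time: 7.02
tool_pos: [548.6, 183.3, 36.7]
tcp_rot: [-3.134, 0.0, 1.616]
contact_force: [-11.4, 1.6, 8.5]
grip_width: 21.1
finger_force: 30.0
```

Request:
send_rows(offset=[[0.05, -0.02, 0], [0.1, -0.04, 0], [0.14, -0.045, 0], [0.18, -0.045, 0], [0.18, -0.045, 0]], delta_rot=[[0, 0, 0], [0, 0, 0], [0, 0, 0], [0, 0, 0], [0, 0, 0]])

```text
time: 7.65
tool_pos: [547.9, 198.9, 36.8]
tcp_rot: [3.14, 0.008, 1.616]
contact_force: [6.2, -24.3, -3.0]
grip_width: 21.5
finger_force: 30.0
```

Request:
send_rows(offset=[[-0.01, 0.025, 0], [-0.02, 0.025, 0], [-0.02, 0.025, 0]], delta_rot=[[0, 0, 0], [0, 0, 0], [0, 0, 0]])

```text
time: 8.02
tool_pos: [547.9, 198.8, 36.8]
tcp_rot: [-3.138, 0.004, 1.616]
contact_force: [-3.9, -15.0, 2.6]
grip_width: 21.2
finger_force: 30.0
```

Request:
send_rows(offset=[[0, 0, 0], [0, 0, 0], [0, 0, 0], [0, 0, -0.5], [0, 0, -0.8], [0, 0, -0.8], [0, 0, -0.8]], delta_rot=[[0, 0, 0], [0, 0, 0], [0, 0, 0], [0, 0, 0], [0, 0, 0], [0, 0, 0], [0, 0, 0]], grip=0.7)

```text
time: 8.9
tool_pos: [548.6, 201.9, 132.4]
tcp_rot: [-3.141, 0.0, 1.616]
contact_force: [-0.0, 0.2, -0.5]
grip_width: 64.1
finger_force: 0.0
```

```bash
cat >> h.py <<'E'
def brass():
    for c in("scene","top"):
        im=optics.capture(c); h=cv2.cvtColor(im,cv2.COLOR_RGB2HSV); m=cv2.inRange(h,(12,90,90),(26,255,255)); n,l,s,ct=cv2.connectedComponentsWithStats(m)
        for i in range(1,n):
            p=at(c,ct[i],9 if c=="scene" else 13)
            if 30<s[i,4]<160 and 300<p[0]<720 and -100<p[1]<420: print(c,s[i,4],np.round(ct[i],1),np.round(p,1))
E
python3 - <<'E'
from h import *
brass(); snap("scene","s2"); delta((528.5,295.2,100),(np.pi,0,1.616)); print(get_obs()["tool_pos"])
E
```

```text
scene 123 [346.7 222.3] [443.5 279.3   9. ]
scene 122 [387.  235.6] [425.7 396.5   9. ]
scene 136 [339.1 245.2] [530.3 294.8   9. ]
scene 64 [322.3 285.5] [669.  311.2   9. ]
top 36 [160.5 216.5] [533.8 299.3  13. ]
off [ 0.786 -0.129  0.264]
rot [-0.0004  0.0001 -0.0001]
[548.29562396 201.69304098 131.66892612]
```

Request:
send_rows(offset=[[0.78, -0.13, 0.3], [0.78, -0.13, 0.3], [0.78, -0.13, 0.7], [0.78, -0.13, 0.7]], delta_rot=[[0, 0, 0], [0, 0, 0], [0, 0, 0], [0, 0, 0]])

```text
time: 9.55
tool_pos: [526.0, 293.7, 44.9]
tcp_rot: [-3.132, 0.003, 1.616]
contact_force: [0.1, -0.9, -0.2]
grip_width: 64.2
finger_force: 0.0
```

Request:
send_rows(offset=[[0, 0, 0.2], [0, 0, 0.35], [0, 0, 0.35]], delta_rot=[[0, 0, 0], [0, 0, 0], [0, 0, 0]])

```text
time: 9.93
tool_pos: [528.9, 293.9, 6.4]
tcp_rot: [-3.139, 0.001, 1.615]
contact_force: [0.8, -1.3, 0.4]
grip_width: 64.3
finger_force: 0.0
```

Request:
send_rows(offset=[[0, 0, 0], [0, 0, 0], [0, 0, 0], [0, 0, 0], [0, 0, 0], [0, 0, 0]], delta_rot=[[0, 0, 0], [0, 0, 0], [0, 0, 0], [0, 0, 0], [0, 0, 0], [0, 0, 0]], grip=0.2)

```text
time: 10.68
tool_pos: [529.7, 294.7, 7.7]
tcp_rot: [3.141, -0.0, 1.616]
contact_force: [-1.1, -0.9, 6.2]
grip_width: 36.3
finger_force: 30.0
```

Request:
send_rows(offset=[[0, 0, -0.2], [0, 0, -0.6], [0, 0, -0.7], [0, 0, -0.7]], delta_rot=[[0, 0, 0], [0, 0, 0], [0, 0, 0], [0, 0, 0]])

```text
time: 11.18
tool_pos: [529.5, 294.7, 91.5]
tcp_rot: [3.14, -0.0, 1.616]
contact_force: [0.4, -0.6, -1.1]
grip_width: 36.6
finger_force: 30.0
```

Run:
```python
from h import *
o=get_obs(); print(o["tool_pos"],o["grip_width"],o["contact_force"])
a=snap("scene","s3");p=proj("scene",o["tool_pos"]);print(p)
b=optics.capture("top");q=proj("top",o["tool_pos"]);print(q)
def cr(im,p,r=38):
    x,y=int(p[0]),int(p[1]); return cv2.resize(im[y-r:y+r,x-r:x+r],(396,396),interpolation=cv2.INTER_CUBIC)
cv2.imwrite("pics/g3.png",np.hstack([cr(a,p),cr(b,q)])[:,:,::-1])
delta((617.9,112,o["tool_pos"][2]),(np.pi,0,1.616))
```

```text
[529.4942558  294.67570515  91.49021239] 36.619715499996396 [ 0.37189603 -0.64416171 -1.09871357]
[np.float64(343.7017558625747), np.float64(227.52538016048157)]
[np.float64(155.4794009191013), np.float64(213.585245521179)]
off [-1.55   0.677 -0.016]
rot [-0.0004  0.0001 -0.0001]
```

View pics/g3.png

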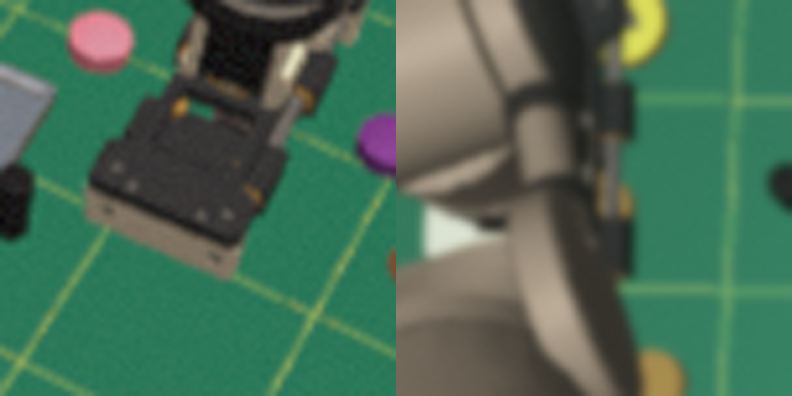

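The picture shows the gripper at left centre hiding the button. It holds at 36.6 mm and 30 N, so I'll carry it to the far pocket.

Request:
send_rows(offset=[[-0.775, 0.34, 0], [-0.775, 0.34, 0], [-0.775, 0.34, 0]], delta_rot=[[0, 0, 0], [0, 0, 0], [0, 0, 0]])

```text
time: 11.65
tool_pos: [574.6, 200.7, 89.2]
tcp_rot: [-3.139, 0.001, 1.612]
contact_force: [0.7, 0.3, -0.0]
grip_width: 36.6
finger_force: 30.0
```

Request:
send_rows(offset=[[-0.775, 0.337, 0], [-0.775, 0.337, 0], [-0.775, 0.337, 0], [-0.775, 0.337, 0.2], [-0.775, 0.337, 0.2]], delta_rot=[[0, 0, 0], [0, 0, 0], [0, 0, 0], [0, 0, 0], [0, 0, 0]])

```text
time: 12.28
tool_pos: [616.3, 113.8, 64.5]
tcp_rot: [-3.136, -0.0, 1.617]
contact_force: [-0.1, 0.2, -0.9]
grip_width: 36.7
finger_force: 30.0
```

Run:
```python
from h import *
delta((617.9,112,44),(np.pi,0,1.616)); print(get_obs()["tool_pos"])
snap("scene","s4")
im=cv2.imread("pics/s4.png")[150:300,200:400]; cv2.imwrite("pics/s4c.png",cv2.resize(im,(800,600),interpolation=cv2.INTER_CUBIC))
for n,p in dict(n0=(486,106,40),n1=(552,109,40),n2=(617.9,112,40)).items(): q=proj("scene",p); print(n,(q[0]-200)*4,(q[1]-150)*4)
```

```text
off [-0.015  0.014  0.171]
rot [-0.001  -0.0001  0.0001]
[616.29471167 113.77094198  64.53939859]
n0 357.1048958063732 203.08468217842642
n1 315.77363918450806 262.85327702754773
n2 271.6845507443102 326.620696773968
```

View pics/s4c.png

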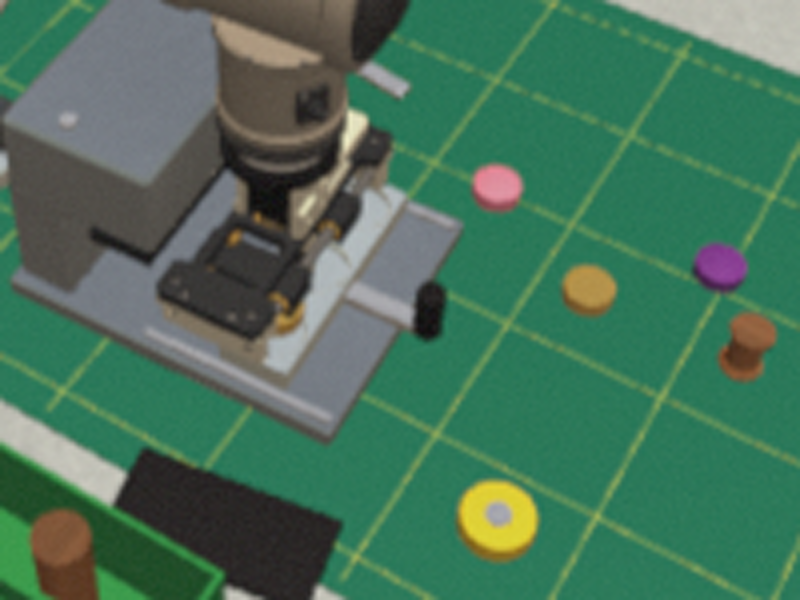

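The image shows the brass button held at (290,310) over the tray, with the second button at (590,290). Lowering.

Request:
send_rows(offset=[[0, 0, 0], [0, 0, 0.08], [0, 0, 0.15], [0, 0, 0.15]], delta_rot=[[0, 0, 0], [0, 0, 0], [0, 0, 0], [0, 0, 0]])

```text
time: 12.82
tool_pos: [618.1, 112.3, 48.0]
tcp_rot: [-3.14, -0.0, 1.615]
contact_force: [-0.5, -0.2, -0.5]
grip_width: 36.7
finger_force: 30.0
```

Request:
send_rows(offset=[[0, 0, 0.02], [0, 0, 0.04], [0, 0, 0.04]], delta_rot=[[0, 0, 0], [0, 0, 0], [0, 0, 0]])

```text
time: 13.2
tool_pos: [618.7, 112.4, 44.2]
tcp_rot: [-3.141, -0.0, 1.615]
contact_force: [-0.5, 0.9, -1.1]
grip_width: 36.8
finger_force: 30.0
```

Request:
send_rows(offset=[[0, 0, 0], [0, 0, 0], [0, 0, 0], [0, 0, -0.15], [0, 0, -0.4], [0, 0, -0.4], [0, 0, -0.4]], delta_rot=[[0, 0, 0], [0, 0, 0], [0, 0, 0], [0, 0, 0], [0, 0, 0], [0, 0, 0], [0, 0, 0]], grip=0.6)

```text
time: 14.08
tool_pos: [618.6, 112.4, 92.5]
tcp_rot: [3.141, -0.0, 1.616]
contact_force: [0.3, 0.9, -0.4]
grip_width: 55.1
finger_force: 0.0
```

Run:
```python
from h import *
delta((441.5,279.2,90),(np.pi,0,1.616)); print(get_obs()["tool_pos"])
```

```text
off [ 1.455 -1.412  0.021]
rot [ 0.     -0.     -0.0001]
[618.62697515 112.39593861  92.52790013]
```

Request:
send_rows(offset=[[0.73, -0.71, 0], [0.73, -0.71, 0], [0.73, -0.71, 0]], delta_rot=[[0, 0, 0], [0, 0, 0], [0, 0, 0]], grip=0.7)

```text
time: 14.45
tool_pos: [526.0, 198.4, 91.4]
tcp_rot: [-3.137, 0.0, 1.62]
contact_force: [0.7, 0.4, 0.9]
grip_width: 64.0
finger_force: 0.0
```

Request:
send_rows(offset=[[0.725, -0.702, 0], [0.725, -0.702, 0], [0.725, -0.702, 0], [0.725, -0.702, 0.1], [0.725, -0.702, 0.1]], delta_rot=[[0, 0, 0], [0, 0, 0], [0, 0, 0], [0, 0, 0], [0, 0, 0]])

```text
time: 15.08
tool_pos: [442.2, 277.9, 78.8]
tcp_rot: [-3.139, 0.001, 1.614]
contact_force: [-0.1, 0.0, 0.8]
grip_width: 64.4
finger_force: 0.0
```

Run:
```python
from h import *
snap("scene","s5"); brass()
im=cv2.imread("pics/s5.png")[150:300,200:400]; cv2.imwrite("pics/s5c.png",cv2.resize(im,(800,600),interpolation=cv2.INTER_CUBIC))
delta((441.5,279.2,8),(np.pi,0,1.616))
```

```text
scene 124 [346.7 222.2] [443.3 279.1   9. ]
scene 131 [267.9 231.4] [597.8  99.9   9. ]
scene 123 [387.2 235.8] [426.1 397.2   9. ]
scene 65 [322.2 285.2] [668.6 310.8   9. ]
top 102 [222.8 187.1] [625.1 116.5  13. ]
top 69 [167.6 248.5] [439.7 272.9  13. ]
off [ 0.007 -0.008  0.6  ]
rot [-0.      0.     -0.0004]
```

View pics/s5c.png

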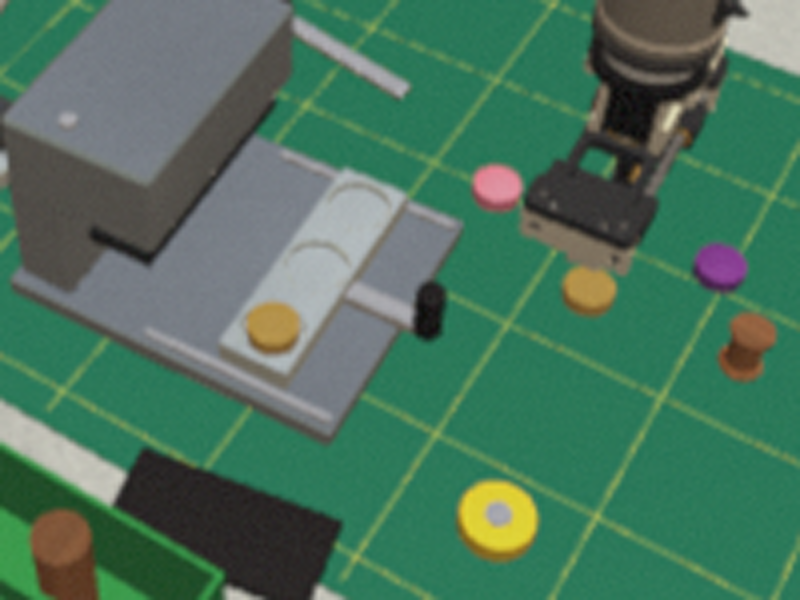

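Picture: the first button sits in the far pocket at (273,328), and the second is at (590,290) under the gripper. Descending to it.

Request:
send_rows(offset=[[0, 0, 0.3], [0, 0, 0.59], [0, 0, 0.59], [0, 0, 0.59]], delta_rot=[[0, 0, 0], [0, 0, 0], [0, 0, 0], [0, 0, 0]])

```text
time: 15.72
tool_pos: [442.7, 279.4, 10.5]
tcp_rot: [3.14, -0.001, 1.615]
contact_force: [0.3, 0.2, 0.5]
grip_width: 64.1
finger_force: 0.0
```

Request:
send_rows(offset=[[0, 0, 0], [0, 0, 0], [0, 0, 0], [0, 0, 0], [0, 0, 0], [0, 0, 0]], delta_rot=[[0, 0, 0], [0, 0, 0], [0, 0, 0], [0, 0, 0], [0, 0, 0], [0, 0, 0]], grip=0.2)

```text
time: 16.48
tool_pos: [442.0, 279.4, 10.0]
tcp_rot: [3.141, -0.0, 1.615]
contact_force: [-0.3, 1.2, 5.1]
grip_width: 35.7
finger_force: 30.0
```

Request:
send_rows(offset=[[0, 0, -0.2], [0, 0, -0.6], [0, 0, -0.7], [0, 0, -0.7]], delta_rot=[[0, 0, 0], [0, 0, 0], [0, 0, 0], [0, 0, 0]])

```text
time: 16.98
tool_pos: [441.9, 279.3, 93.8]
tcp_rot: [3.141, -0.0, 1.615]
contact_force: [-0.2, 0.3, -2.0]
grip_width: 36.4
finger_force: 30.0
```

Run:
```python
from h import *
for u in [(267.9,231.4)]: print(at("scene",u,44)); print(at("top",(222.8,187.1),48))
delta((486.2,106.3,90),(np.pi,0,1.616))
```

```text
[619.68806087 112.97208866  44.        ]
[617.00934665 113.52041893  48.        ]
off [-1.457  0.305  0.031]
rot [ 0.0002 -0.0001 -0.0001]
```

Request:
send_rows(offset=[[-0.73, 0.153, 0], [-0.73, 0.153, 0], [-0.73, 0.153, 0]], delta_rot=[[0, 0, 0], [0, 0, 0], [0, 0, 0]])

```text
time: 17.35
tool_pos: [463.4, 190.9, 91.9]
tcp_rot: [-3.138, 0.001, 1.612]
contact_force: [0.4, 0.1, -0.9]
grip_width: 36.4
finger_force: 30.0
```

Request:
send_rows(offset=[[-0.727, 0.152, 0], [-0.727, 0.152, 0], [-0.727, 0.152, 0], [-0.727, 0.152, 0.2], [-0.727, 0.152, 0.35], [-0.727, 0.152, 0.35]], delta_rot=[[0, 0, 0], [0, 0, 0], [0, 0, 0], [0, 0, 0], [0, 0, 0], [0, 0, 0]])

```text
time: 18.1
tool_pos: [484.4, 107.6, 49.9]
tcp_rot: [-3.137, -0.0, 1.617]
contact_force: [0.0, -0.2, -0.2]
grip_width: 36.1
finger_force: 30.0
```

Request:
send_rows(offset=[[0, 0.0, 0], [0, 0, 0.02], [0, 0, 0.03], [0, 0, 0.03]], delta_rot=[[0, 0, 0], [0, 0, 0], [0, 0, 0], [0, 0, 0]])

```text
time: 18.6
tool_pos: [486.2, 106.2, 48.1]
tcp_rot: [3.141, -0.0, 1.615]
contact_force: [0.7, 0.3, 0.0]
grip_width: 36.4
finger_force: 30.0
```

Request:
send_rows(offset=[[0, 0, 0], [0, 0, 0], [0, 0, 0], [0, 0, -0.15], [0, 0, -0.4], [0, 0, -0.4], [0, 0, -0.4]], delta_rot=[[0, 0, 0], [0, 0, 0], [0, 0, 0], [0, 0, 0], [0, 0, 0], [0, 0, 0], [0, 0, 0]], grip=0.6)

```text
time: 19.48
tool_pos: [485.7, 106.2, 95.5]
tcp_rot: [-3.141, -0.0, 1.615]
contact_force: [-0.4, -0.4, -0.4]
grip_width: 55.0
finger_force: 0.0
```

Run:
```python
from h import *
print(get_obs()["tool_pos"]); delta((547.9,199,90),(np.pi,0,1.616))
```

```text
[485.70787816 106.19254554  95.4577269 ]
off [0.749 0.552 0.045]
rot [-0.0001 -0.     -0.0001]
```

Now to above the knob, checking on the way.

Request:
send_rows(offset=[[0.75, 0.55, 0], [0.75, 0.55, 0], [0.75, 0.55, 0], [0.75, 0.55, 0], [0.75, 0.55, 0]], delta_rot=[[0, 0, 0], [0, 0, 0], [0, 0, 0], [0, 0, 0], [0, 0, 0]])

```text
time: 20.1
tool_pos: [547.2, 198.1, 95.4]
tcp_rot: [-3.14, 0.0, 1.615]
contact_force: [0.2, -0.4, 0.2]
grip_width: 55.4
finger_force: 0.0
```

```bash
cat >> h.py <<'E'
def seated(z=44):
    for c in("scene","top"):
        im=optics.capture(c); h=cv2.cvtColor(im,cv2.COLOR_RGB2HSV); m=cv2.inRange(h,(12,90,90),(26,255,255)); n,l,s,ct=cv2.connectedComponentsWithStats(m)
        for i in range(1,n):
            p=at(c,ct[i],z+(4 if c=="top" else 0))
            if 30<s[i,4]<170 and 440<p[0]<720 and -100<p[1]<220: print(c,s[i,4],np.round(ct[i],1),np.round(p,1))
E
python3 - <<'E'
from h import *
seated(); delta((547.9,199,38),(np.pi,0,1.616)); snap("scene","s6")
im=cv2.imread("pics/s6.png")[150:300,200:400]; cv2.imwrite("pics/s6c.png",cv2.resize(im,(800,600),interpolation=cv2.INTER_CUBIC))
E
```

```text
scene 72 [288.  198.9] [484.6 100.5  44. ]
scene 131 [267.9 231.4] [619.7 112.9  44. ]
top 104 [222.8 187.1] [616.9 113.4  48. ]
top 107 [224.  232.3] [484.4 106.4  48. ]
off [0.007 0.003 0.483]
rot [-0.0001  0.     -0.0003]
```

View pics/s6c.png

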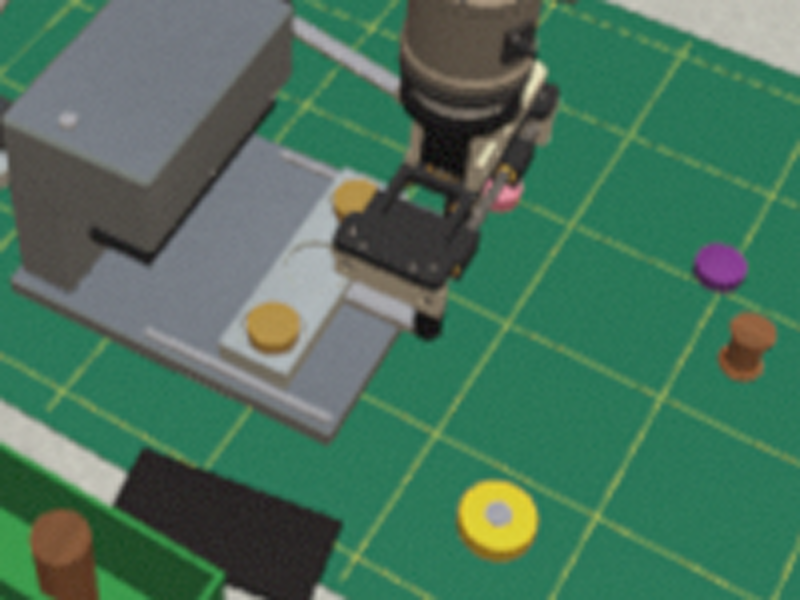

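The picture shows both buttons in the end pockets, at (273,325) and (355,200). I'll grip the knob and push the tray in.

Request:
send_rows(offset=[[0, 0, 0.25], [0, 0, 0.48], [0, 0, 0.48], [0, 0, 0.48]], delta_rot=[[0, 0, 0], [0, 0, 0], [0, 0, 0], [0, 0, 0]])

```text
time: 20.75
tool_pos: [548.7, 199.0, 39.4]
tcp_rot: [3.14, -0.0, 1.615]
contact_force: [-0.3, -0.2, 0.7]
grip_width: 55.0
finger_force: 0.0
```

Request:
send_rows(offset=[[0, 0, 0], [0, 0, 0], [0, 0, 0], [0, 0, 0], [0, 0, 0], [0, 0, 0], [0, 0, 0]], delta_rot=[[0, 0, 0], [0, 0, 0], [0, 0, 0], [0, 0, 0], [0, 0, 0], [0, 0, 0], [0, 0, 0]], grip=0)

```text
time: 21.62
tool_pos: [547.9, 199.1, 38.5]
tcp_rot: [-3.142, -0.0, 1.616]
contact_force: [-1.5, -0.1, 4.3]
grip_width: 21.2
finger_force: 30.0
```

Request:
send_rows(offset=[[-0.03, 0, 0], [-0.1, 0, 0], [-0.2, 0, 0], [-0.3, 0, 0], [-0.4, 0, 0], [-0.5, 0, 0], [-0.6, 0, 0], [-0.66, 0, 0]], delta_rot=[[0, 0, 0], [0, 0, 0], [0, 0, 0], [0, 0, 0], [0, 0, 0], [0, 0, 0], [0, 0, 0], [0, 0, 0]])

```text
time: 22.62
tool_pos: [551.4, 119.0, 38.5]
tcp_rot: [-3.141, -0.0, 1.615]
contact_force: [-2.3, 1.1, 5.2]
grip_width: 21.4
finger_force: 30.0
```

Request:
send_rows(offset=[[-0.06, 0, 0], [-0.12, 0, 0], [-0.18, 0, 0], [-0.22, 0, 0], [-0.25, 0, 0], [-0.25, 0, 0]], delta_rot=[[0, 0, 0], [0, 0, 0], [0, 0, 0], [0, 0, 0], [0, 0, 0], [0, 0, 0]])

```text
time: 23.38
tool_pos: [552.7, 89.2, 38.5]
tcp_rot: [-3.141, 0.0, 1.615]
contact_force: [-2.9, -0.6, 5.7]
grip_width: 21.5
finger_force: 30.0
```

Request:
send_rows(offset=[[-0.02, 0, 0], [-0.035, 0, 0], [-0.035, 0, 0]], delta_rot=[[0, 0, 0], [0, 0, 0], [0, 0, 0]])

```text
time: 23.75
tool_pos: [552.7, 89.1, 38.5]
tcp_rot: [3.141, -0.005, 1.615]
contact_force: [-2.2, 19.2, 5.0]
grip_width: 21.1
finger_force: 30.0
```

Request:
send_rows(offset=[[0.035, 0, 0], [0.035, 0, 0], [0.035, 0, 0]], delta_rot=[[0, 0, 0], [0, 0, 0], [0, 0, 0]])

```text
time: 24.12
tool_pos: [552.7, 89.6, 38.5]
tcp_rot: [-3.141, -0.0, 1.615]
contact_force: [-2.9, 1.8, 6.0]
grip_width: 21.3
finger_force: 30.0
```

Request:
send_rows(offset=[[0, 0, 0], [0, 0, 0], [0, 0, -0.2], [0, 0, -0.35], [0.3, 0, -0.6], [0.3, 0, -0.95], [0.3, 0, -0.95], [0.3, 0, -0.95]], delta_rot=[[0, 0, 0], [0, 0, 0], [0, 0, 0], [0, 0, 0], [0, 0, 0], [0, 0, 0], [0, 0, 0], [0, 0, 0]], grip=0.6)

```text
time: 25.12
tool_pos: [550.9, 125.6, 151.6]
tcp_rot: [-3.141, 0.0, 1.615]
contact_force: [0.3, -0.0, -0.5]
grip_width: 54.8
finger_force: 0.0
```

Request:
send_rows(offset=[[0, 0, -0.5], [0, 0, -1], [0, 0, -1], [-0.4, -0.4, -1], [-0.9, -0.6, -1], [-0.9, -0.6, -1], [-0.9, -0.6, -1]], delta_rot=[[0, 0, 0], [0, 0, 0], [0, 0, 0], [0, 0, 0], [0, 0, 0], [0, 0, 0], [0, 0, 0]], grip=0)

```text
time: 26.0
tool_pos: [483.8, 14.5, 271.0]
tcp_rot: [-3.14, -0.001, 1.614]
contact_force: [0.1, 0.5, -0.2]
grip_width: 0.4
finger_force: 0.0
```

Run:
```python
from h import *
print(get_obs()["tool_pos"]); r=R.from_euler("z",.045); P=np.array([556.8,-.8,0])
print(P+r.apply([-104,-133,0])); delta(P+r.apply([-104,-133,290]),(np.pi,0,1.616)); seated()
print(tri((288,0),(0,0))[1]>0)
for t in("tray_knob","lever_grip"):
    for c in("scene","top"): find(t,c,55 if t=="tray_knob" else 254,1)
```

```text
[483.83114804  14.46778913 271.03353167]
[ 458.8882625  -138.34378088    0.        ]
off [-1.263 -0.263 -0.159]
rot [-0.0003 -0.0001 -0.0004]
scene 33 [260.3 188.6] [494.    7.7  44. ]
scene 90 [234.7 217.4] [629.    5.5  44. ]
True
scene tray_knob [275.7 212.8] 0.95 [558.3 101.3  55. ]
scene lever_grip [222.2 113.8] 0.96 [ 469.3 -137.4  254. ]
top lever_grip [319.5 234.3] 0.75 [ 456.9 -134.6  254. ]
```

Request:
send_rows(offset=[[-0.1, 0, -0.2], [-0.5, -0.1, -0.2], [-0.9, -0.2, -0.2], [-1, -0.26, -0.2], [-1, -0.26, -0.2]], delta_rot=[[0, 0, 0], [0, 0, 0], [0, 0, 0], [0, 0, 0], [0, 0, 0]])

```text
time: 26.92
tool_pos: [458.3, -106.4, 296.2]
tcp_rot: [-3.142, -0.001, 1.614]
contact_force: [-0.2, 0.8, 0.1]
grip_width: 0.4
finger_force: 0.0
```

Request:
send_rows(offset=[[-0.26, 0, 0], [-0.26, 0, 0], [-0.26, 0, 0.1], [-0.26, 0, 0.22], [-0.26, 0, 0.22]], delta_rot=[[0, 0, 0], [0, 0, 0], [0, 0, 0], [0, 0, 0], [0, 0, 0]])

```text
time: 27.55
tool_pos: [459.0, -136.5, 268.2]
tcp_rot: [-3.139, -0.002, 1.616]
contact_force: [0.9, -0.5, 0.7]
grip_width: -0.1
finger_force: 0.0
```

Request:
send_rows(offset=[[0, 0, 0.1], [0, 0, 0.25], [0, 0, 0.4], [0, 0, 0.5], [0, 0, 0.5]], delta_rot=[[0, 0, 0], [0, 0, 0], [0, 0, 0], [0, 0, 0], [0, 0, 0]])

```text
time: 28.18
tool_pos: [459.7, -137.6, 209.4]
tcp_rot: [-3.141, -0.0, 1.615]
contact_force: [-1.8, 0.6, 3.7]
grip_width: 0.4
finger_force: 1.4
```

Request:
send_rows(offset=[[0, 0, 0.15], [0, 0, 0.3], [0, 0, 0.45], [0, 0, 0.55], [0, 0, 0.6], [0, 0, 0.6]], delta_rot=[[0, 0, 0], [0, 0, 0], [0, 0, 0], [0, 0, 0], [0, 0, 0], [0, 0, 0]])

```text
time: 28.92
tool_pos: [464.5, -138.5, 140.5]
tcp_rot: [3.13, 0.003, 1.615]
contact_force: [9.2, 2.4, 9.6]
grip_width: 0.6
finger_force: 5.3
```

Request:
send_rows(offset=[[0, 0, 0.02], [0, 0, 0.04], [0, 0, 0.04]], delta_rot=[[0, 0, 0], [0, 0, 0], [0, 0, 0]])

```text
time: 29.3
tool_pos: [465.2, -138.5, 136.7]
tcp_rot: [3.128, 0.004, 1.615]
contact_force: [9.5, 3.8, 13.9]
grip_width: 0.5
finger_force: 7.0
```

Request:
send_rows(offset=[[0, 0, 0.025], [0, 0, 0.05], [0, 0, 0.05]], delta_rot=[[0, 0, 0], [0, 0, 0], [0, 0, 0]])

```text
time: 29.68
tool_pos: [465.9, -138.7, 134.5]
tcp_rot: [3.125, 0.006, 1.615]
contact_force: [-0.5, 8.5, 46.9]
grip_width: 0.5
finger_force: 23.3
```

Request:
send_rows(offset=[[0, 0, -0.2], [0, 0, -0.5], [0, 0, -0.8], [0, 0, -1], [0, 0, -1]], delta_rot=[[0, 0, 0], [0, 0, 0], [0, 0, 0], [0, 0, 0], [0, 0, 0]])

```text
time: 30.3
tool_pos: [460.9, -138.2, 249.8]
tcp_rot: [3.137, 0.003, 1.616]
contact_force: [-0.7, -1.0, 1.4]
grip_width: 0.2
finger_force: 1.1
```

Request:
send_rows(offset=[[0, 0, -0.25], [0, 0, -0.25], [0, 0, -0.25], [0, 0, -0.25]], delta_rot=[[0, 0, 0], [0, 0, 0], [0, 0, 0], [0, 0, 0]])

```text
time: 30.8
tool_pos: [459.3, -137.4, 276.0]
tcp_rot: [-3.14, -0.001, 1.615]
contact_force: [-0.2, -0.6, 0.7]
grip_width: 0.4
finger_force: 0.0
```

Run:
```python
from h import *
print(get_obs()["tool_pos"],get_obs()["contact_force"]); seated()
snap("scene","s7"); cv2.imwrite("pics/s7c.png",cv2.resize(cv2.imread("pics/s7.png")[90:270,140:330],(633,600),interpolation=cv2.INTER_CUBIC))
```

```text
[ 459.33414366 -137.38844586  275.99576711] [-0.16798554 -0.58331672  0.72377545]
scene 34 [260.4 188.6] [493.8   7.9  44. ]
scene 91 [234.6 217.4] [629.2   5.5  44. ]
```

View pics/s7c.png

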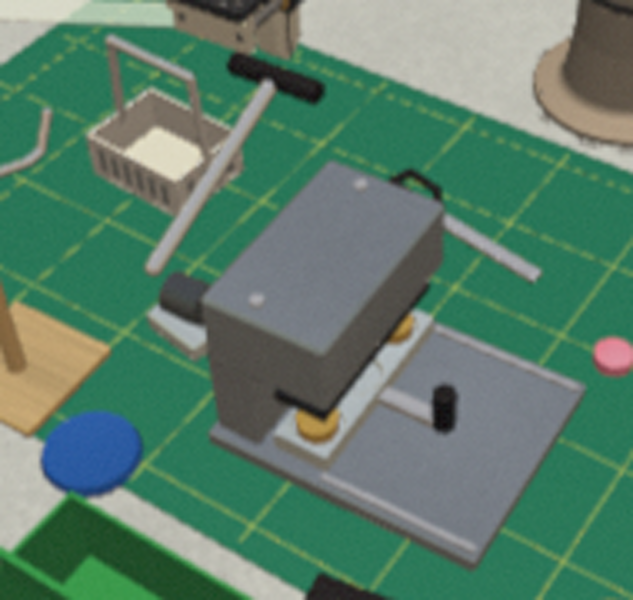

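Picture: the lever is fully up at (275,78), the tray is in, and both buttons are seated at (318,422) and (400,328). Three more strokes.

Request:
send_rows(offset=[[0, 0, 0.25], [0, 0, 0.5], [0, 0, 0.75], [0, 0, 1.0]], delta_rot=[[0, 0, 0], [0, 0, 0], [0, 0, 0], [0, 0, 0]])

```text
time: 31.45
tool_pos: [461.3, -137.9, 157.1]
tcp_rot: [3.137, 0.001, 1.615]
contact_force: [8.8, 1.7, 6.7]
grip_width: 0.3
finger_force: 4.5
```

Request:
send_rows(offset=[[0, 0, 0.1], [0, 0, 0.18], [0, 0, 0.225], [0, 0, 0.225], [0, 0, 0.225]], delta_rot=[[0, 0, 0], [0, 0, 0], [0, 0, 0], [0, 0, 0], [0, 0, 0]])

```text
time: 32.08
tool_pos: [463.5, -138.1, 135.3]
tcp_rot: [3.131, 0.003, 1.615]
contact_force: [-1.7, 7.1, 38.7]
grip_width: 0.4
finger_force: 18.8
```

Request:
send_rows(offset=[[0, 0, -0.25], [0, 0, -0.5], [0, 0, -0.75], [0, 0, -1.0]], delta_rot=[[0, 0, 0], [0, 0, 0], [0, 0, 0], [0, 0, 0]])

```text
time: 32.58
tool_pos: [460.0, -137.6, 251.2]
tcp_rot: [3.141, 0.0, 1.615]
contact_force: [-0.3, 0.0, 1.0]
grip_width: 0.2
finger_force: 0.2
```

Request:
send_rows(offset=[[0, 0, -0.225], [0, 0, -0.225], [0, 0, -0.225], [0, 0, -0.225]], delta_rot=[[0, 0, 0], [0, 0, 0], [0, 0, 0], [0, 0, 0]])

```text
time: 33.08
tool_pos: [459.2, -137.4, 275.8]
tcp_rot: [-3.139, -0.001, 1.615]
contact_force: [-0.5, -0.2, -0.6]
grip_width: 0.6
finger_force: 0.0
```

Request:
send_rows(offset=[[0, 0, 0.25], [0, 0, 0.5], [0, 0, 0.75], [0, 0, 1.0]], delta_rot=[[0, 0, 0], [0, 0, 0], [0, 0, 0], [0, 0, 0]])

```text
time: 33.58
tool_pos: [460.9, -137.7, 156.5]
tcp_rot: [3.138, 0.001, 1.615]
contact_force: [7.3, 1.4, 7.1]
grip_width: 0.2
finger_force: 4.3
```

Request:
send_rows(offset=[[0, 0, 0.1], [0, 0, 0.18], [0, 0, 0.215], [0, 0, 0.215], [0, 0, 0.215]], delta_rot=[[0, 0, 0], [0, 0, 0], [0, 0, 0], [0, 0, 0], [0, 0, 0]])

```text
time: 34.2
tool_pos: [462.9, -137.8, 135.5]
tcp_rot: [3.133, 0.003, 1.615]
contact_force: [-1.3, 5.6, 35.4]
grip_width: 0.2
finger_force: 17.5
```

Request:
send_rows(offset=[[0, 0, -0.25], [0, 0, -0.5], [0, 0, -0.75], [0, 0, -1.0]], delta_rot=[[0, 0, 0], [0, 0, 0], [0, 0, 0], [0, 0, 0]])

```text
time: 34.7
tool_pos: [459.7, -137.5, 251.7]
tcp_rot: [-3.141, -0.0, 1.615]
contact_force: [0.2, 0.1, -0.0]
grip_width: 0.2
finger_force: 0.2
```

Request:
send_rows(offset=[[0, 0, -0.215], [0, 0, -0.215], [0, 0, -0.215], [0, 0, -0.215]], delta_rot=[[0, 0, 0], [0, 0, 0], [0, 0, 0], [0, 0, 0]])

```text
time: 35.2
tool_pos: [459.2, -137.3, 275.7]
tcp_rot: [-3.139, -0.001, 1.615]
contact_force: [0.1, 0.6, -0.0]
grip_width: 0.6
finger_force: 0.0
```

Request:
send_rows(offset=[[0, 0, 0.25], [0, 0, 0.5], [0, 0, 0.75], [0, 0, 1.0]], delta_rot=[[0, 0, 0], [0, 0, 0], [0, 0, 0], [0, 0, 0]])

```text
time: 35.7
tool_pos: [460.9, -137.7, 156.5]
tcp_rot: [3.138, 0.0, 1.615]
contact_force: [8.8, 2.0, 8.3]
grip_width: -0.1
finger_force: 4.3
```

Request:
send_rows(offset=[[0, 0, 0.1], [0, 0, 0.18], [0, 0, 0.215], [0, 0, 0.215], [0, 0, 0.215]], delta_rot=[[0, 0, 0], [0, 0, 0], [0, 0, 0], [0, 0, 0], [0, 0, 0]])

```text
time: 36.33
tool_pos: [462.9, -137.8, 135.5]
tcp_rot: [3.133, 0.003, 1.615]
contact_force: [-1.7, 7.2, 35.6]
grip_width: 0.4
finger_force: 17.4
```

Request:
send_rows(offset=[[0, 0, -0.25], [0, 0, -0.5], [0, 0, -0.75], [0, 0, -1.0]], delta_rot=[[0, 0, 0], [0, 0, 0], [0, 0, 0], [0, 0, 0]])

```text
time: 36.83
tool_pos: [459.7, -137.5, 251.7]
tcp_rot: [-3.141, -0.0, 1.615]
contact_force: [1.3, -1.1, 0.7]
grip_width: 0.2
finger_force: 0.2
```

Request:
send_rows(offset=[[0, 0, -0.35], [0, 0, -0.35], [0, 0, -0.35], [0, 0, -0.35]], delta_rot=[[0, 0, 0], [0, 0, 0], [0, 0, 0], [0, 0, 0]])

```text
time: 37.33
tool_pos: [459.2, -137.4, 291.8]
tcp_rot: [-3.139, -0.001, 1.615]
contact_force: [0.1, 0.2, 0.1]
grip_width: 0.5
finger_force: 0.0
```

Run:
```python
from h import *
seated(); delta((552.7,130,271),(np.pi,0,1.616)); find("lever_grip","scene",254,1); print(get_obs()["tool_pos"])
```

```text
scene 91 [234.6 217.4] [629.2   5.5  44. ]
off [2.191 0.877 0.177]
rot [-0.0003 -0.0002 -0.0001]
scene lever_grip [221.6 115.1] 0.69 [ 475.1 -135.3  254. ]
[ 459.48058403 -137.50264992  292.42997793]
```

Request:
send_rows(offset=[[0.3, 0, 0], [0.7, 0.2, 0], [1, 0.44, 0], [1, 0.44, 0], [1, 0.44, 0]], delta_rot=[[0, 0, 0], [0, 0, 0], [0, 0, 0], [0, 0, 0], [0, 0, 0]])

```text
time: 38.1
tool_pos: [506.8, -15.5, 292.8]
tcp_rot: [-3.14, 0.0, 1.616]
contact_force: [0.1, -0.5, 0.2]
grip_width: 0.4
finger_force: 0.0
```

Request:
send_rows(offset=[[1, 0.44, 0], [1, 0.44, 0], [1, 0.44, 0], [1, 0.44, 0], [1, 0.44, 0]], delta_rot=[[0, 0, 0], [0, 0, 0], [0, 0, 0], [0, 0, 0], [0, 0, 0]], grip=0.6)

```text
time: 38.72
tool_pos: [554.2, 105.1, 293.5]
tcp_rot: [-3.141, 0.0, 1.613]
contact_force: [-0.0, 0.8, 0.1]
grip_width: 46.1
finger_force: 0.0
```

Request:
send_rows(offset=[[0.19, 0, 0], [0.19, 0, 0.4], [0.19, 0, 0.8], [0.19, 0, 1], [0.19, 0, 1]], delta_rot=[[0, 0, 0], [0, 0, 0], [0, 0, 0], [0, 0, 0], [0, 0, 0]])

```text
time: 39.35
tool_pos: [552.4, 128.1, 171.9]
tcp_rot: [-3.138, 0.0, 1.613]
contact_force: [-1.2, -0.6, 0.2]
grip_width: 55.2
finger_force: 0.0
```

Request:
send_rows(offset=[[0, 0, 0.4], [0, 0, 0.75], [-0.15, 0, 0.75], [-0.32, 0, 0.75], [-0.32, 0, 0.75]], delta_rot=[[0, 0, 0], [0, 0, 0], [0, 0, 0], [0, 0, 0], [0, 0, 0]])

```text
time: 39.98
tool_pos: [557.0, 88.9, 85.9]
tcp_rot: [3.137, 0.0, 1.612]
contact_force: [-0.0, 0.3, -0.1]
grip_width: 54.9
finger_force: 0.0
```

Run:
```python
from h import *
seated(); delta((552.5,89.5,38),(np.pi,0,1.616))
```

```text
scene 91 [234.6 217.4] [629.2   5.5  44. ]
off [-0.007 -0.033  0.393]
rot [ 0.0005 -0.     -0.0003]
```

Request:
send_rows(offset=[[0, -0.01, 0.15], [0, -0.01, 0.36], [0, -0.01, 0.36], [0, -0.01, 0.36]], delta_rot=[[0, 0, 0], [0, 0, 0], [0, 0, 0], [0, 0, 0]])

```text
time: 40.58
tool_pos: [554.8, 91.5, 41.3]
tcp_rot: [3.14, -0.0, 1.616]
contact_force: [0.2, 0.0, 0.4]
grip_width: 55.0
finger_force: 0.0
```

Request:
send_rows(offset=[[0, 0, 0], [0, 0, 0], [0, 0, 0], [0, 0, 0], [0, 0, 0], [0, 0, 0], [0, 0, 0]], delta_rot=[[0, 0, 0], [0, 0, 0], [0, 0, 0], [0, 0, 0], [0, 0, 0], [0, 0, 0], [0, 0, 0]], grip=0)

```text
time: 41.45
tool_pos: [552.6, 91.2, 40.2]
tcp_rot: [-3.139, -0.0, 1.616]
contact_force: [-5.0, -1.3, 5.1]
grip_width: 20.9
finger_force: 30.0
```

Request:
send_rows(offset=[[0.03, 0, 0], [0.1, 0, 0], [0.2, 0, 0], [0.3, 0, 0], [0.4, 0, 0], [0.5, 0, 0], [0.6, 0, 0], [0.66, 0, 0]], delta_rot=[[0, 0, 0], [0, 0, 0], [0, 0, 0], [0, 0, 0], [0, 0, 0], [0, 0, 0], [0, 0, 0], [0, 0, 0]])

```text
time: 42.45
tool_pos: [549.2, 170.5, 40.1]
tcp_rot: [-3.139, 0.001, 1.616]
contact_force: [-6.4, -2.2, 4.4]
grip_width: 20.9
finger_force: 30.0
```

Request:
send_rows(offset=[[0.06, 0, 0], [0.12, 0, 0], [0.18, 0, 0], [0.22, 0, 0], [0.25, 0, 0], [0.27, 0, 0], [0.27, 0, 0]], delta_rot=[[0, 0, 0], [0, 0, 0], [0, 0, 0], [0, 0, 0], [0, 0, 0], [0, 0, 0], [0, 0, 0]])

```text
time: 43.32
tool_pos: [547.9, 200.7, 40.1]
tcp_rot: [-3.138, 0.003, 1.616]
contact_force: [-4.7, -9.4, 6.8]
grip_width: 21.3
finger_force: 30.0
```

Request:
send_rows(offset=[[0.03, 0, 0], [0.03, 0, 0], [0, 0, 0], [0, 0, 0]], delta_rot=[[0, 0, 0], [0, 0, 0], [0, 0, 0], [0, 0, 0]])

```text
time: 43.82
tool_pos: [547.8, 200.7, 40.1]
tcp_rot: [-3.138, 0.002, 1.615]
contact_force: [-5.2, -8.6, 6.5]
grip_width: 21.8
finger_force: 30.0
```

Request:
send_rows(offset=[[0, 0, 0], [0, 0, 0], [0, 0, 0], [0, 0, -0.3], [0, 0, -0.5], [0, 0, -0.5], [0, 0, -0.5]], delta_rot=[[0, 0, 0], [0, 0, 0], [0, 0, 0], [0, 0, 0], [0, 0, 0], [0, 0, 0], [0, 0, 0]], grip=0.6)

```text
time: 44.7
tool_pos: [548.5, 202.7, 99.2]
tcp_rot: [-3.14, 0.0, 1.616]
contact_force: [-0.4, -0.2, 0.6]
grip_width: 55.2
finger_force: 0.0
```

Run:
```python
from h import *
print(get_obs()["tool_pos"]); delta((486.2,106.3,95),(np.pi,0,1.616)); seated()
```

```text
[548.489029   202.70523624  99.15920518]
off [-0.779 -0.555  0.035]
rot [-0.0002  0.     -0.0001]
scene 82 [287.9 199.8] [488.1 102.2  44. ]
scene 131 [267.9 231.4] [619.7 112.9  44. ]
top 104 [222.8 187.1] [616.9 113.4  48. ]
top 106 [223.7 231. ] [488.2 107.5  48. ]
```

Request:
send_rows(offset=[[-0.78, -0.55, 0], [-0.78, -0.55, 0], [-0.78, -0.55, 0], [-0.78, -0.55, 0.2], [-0.78, -0.55, 0.3], [-0.78, -0.55, 0.3]], delta_rot=[[0, 0, 0], [0, 0, 0], [0, 0, 0], [0, 0, 0], [0, 0, 0], [0, 0, 0]], grip=0.7)

```text
time: 45.55
tool_pos: [486.8, 106.6, 63.0]
tcp_rot: [-3.139, -0.0, 1.616]
contact_force: [-0.3, -0.5, 0.2]
grip_width: 64.6
finger_force: 0.0
```

Request:
send_rows(offset=[[0, 0.01, 0.08], [0, 0.01, 0.16], [0, 0.01, 0.16]], delta_rot=[[0, 0, 0], [0, 0, 0], [0, 0, 0]])

```text
time: 45.92
tool_pos: [487.9, 106.4, 44.1]
tcp_rot: [-3.14, -0.0, 1.616]
contact_force: [-0.1, -0.9, 0.3]
grip_width: 64.5
finger_force: 0.0
```

Request:
send_rows(offset=[[0, 0, 0], [0, 0, 0], [0, 0, 0], [0, 0, 0], [0, 0, 0], [0, 0, 0]], delta_rot=[[0, 0, 0], [0, 0, 0], [0, 0, 0], [0, 0, 0], [0, 0, 0], [0, 0, 0]], grip=0.2)

```text
time: 46.68
tool_pos: [488.7, 106.3, 45.2]
tcp_rot: [3.141, -0.0, 1.615]
contact_force: [0.0, 0.7, 2.9]
grip_width: 36.1
finger_force: 30.0
```

Request:
send_rows(offset=[[0, 0, -0.2], [0, 0, -0.6], [0, 0, -1], [0, 0, -1], [0, 0, -1]], delta_rot=[[0, 0, 0], [0, 0, 0], [0, 0, 0], [0, 0, 0], [0, 0, 0]])

```text
time: 47.3
tool_pos: [487.8, 106.3, 164.2]
tcp_rot: [-3.14, -0.0, 1.615]
contact_force: [0.8, 0.5, -0.0]
grip_width: 36.0
finger_force: 30.0
```

Run:
```python
from h import *
print(get_obs()["tool_pos"]); delta((370,-350,240),(np.pi,0,-.062)); seated()
```

```text
[487.84659864 106.29955693 164.20121229]
off [-3.755 -1.152 -0.631]
rot [-2.00e-04  2.00e-04  2.67e-01]
scene 131 [267.9 231.4] [619.7 112.9  44. ]
```

Request:
send_rows(offset=[[0, 0, -0.4], [-0.5, -0.3, -0.7], [-0.94, -0.5, -0.7], [-0.94, -0.5, -0.7], [-0.94, -0.5, -0.7]], delta_rot=[[0, 0, 0], [0, 0, 0], [0, 0, 0], [0, 0, 0], [0, 0, 0]])

```text
time: 48.02
tool_pos: [433.4, -9.3, 248.1]
tcp_rot: [-3.14, -0.001, 1.614]
contact_force: [-0.3, -0.2, -1.1]
grip_width: 36.4
finger_force: 30.0
```

Request:
send_rows(offset=[[-0.94, -0.5, 0], [-0.94, -0.5, 0], [-0.94, -0.5, 0]], delta_rot=[[0, 0, 0], [0, 0, 0], [0, 0, 0]])

```text
time: 48.4
tool_pos: [378.0, -126.3, 248.1]
tcp_rot: [-3.14, -0.001, 1.611]
contact_force: [0.3, 0.2, -0.2]
grip_width: 36.3
finger_force: 30.0
```

Request:
send_rows(offset=[[-0.94, -0.15, 0], [-0.94, -0.15, 0], [-0.94, -0.15, 0]], delta_rot=[[0, 0, 0], [0, 0, 0], [0, 0, 0]])

```text
time: 48.78
tool_pos: [366.6, -239.2, 247.9]
tcp_rot: [-3.141, -0.001, 1.614]
contact_force: [-0.5, 0.6, -0.3]
grip_width: 36.4
finger_force: 30.0
```

Request:
send_rows(offset=[[-0.94, 0, 0], [-0.94, 0, 0], [-0.94, 0, 0], [-0.94, 0, 0], [-0.94, 0, 0], [-0.94, 0, 0], [-0.94, 0, 0], [-0.94, 0, 0]], delta_rot=[[0, 0, 0.267], [0, 0, 0.267], [0, 0, 0.267], [0, 0, 0.267], [0, 0, 0.267], [0, 0, 0.267], [0, 0, 0.267], [0, 0, 0.267]])

```text
time: 49.78
tool_pos: [372.7, -348.2, 248.1]
tcp_rot: [-3.14, 0.0, 0.112]
contact_force: [0.1, -0.0, 0.0]
grip_width: 36.2
finger_force: 30.0
```

Run:
```python
from h import *
o=get_obs();print(o["tool_pos"],o["tcp_rot"],o["grip_width"],o["joint_positions"])
find("basket_bar","scene",150,2); find("basket_bar","top",150,2)
```

```text
[ 372.70998416 -348.1535427   248.12073002] [-3.13950747e+00  1.26221382e-05  1.12201243e-01] 36.19656555330779 [-9.02396785e-01  2.98916650e-01  1.52604563e+00  1.12584190e-03
  1.31840806e+00  5.55916200e-01]
scene basket_bar [186.8 107.8] 0.83 [ 398.4 -346.   150. ]
top basket_bar [401.4 261.9] 0.84 [ 400.1 -359.   150. ]
```

Run:
```python
from h import *
delta((361,-352,230),(np.pi,-.436,-.062))
r=R.from_euler("xyz",(np.pi,-.436,-.062)); print([np.round(r.inv().apply(v)/120,3) for v in ((0,0,-110),(13,-1,-75))])
```

```text
off [-0.098  0.018  0.152]
rot [-0.0065  0.0692  0.028 ]
[array([-0.387, -0.   ,  0.831]), array([-0.165,  0.002,  0.612])]
```

Request:
send_rows(offset=[[-0.1, 0.02, 0.15], [-0.1, 0.02, 0.15], [-0.1, 0.02, 0.15], [-0.1, 0.02, 0.15], [-0.1, 0.02, 0.15], [-0.1, 0.02, 0.15]], delta_rot=[[-0.0065, 0.069, 0.028], [-0.0065, 0.069, 0.028], [-0.0065, 0.069, 0.028], [-0.0065, 0.069, 0.028], [-0.0065, 0.069, 0.028], [-0.0065, 0.069, 0.028]])

```text
time: 50.62
tool_pos: [360.1, -354.2, 231.1]
tcp_rot: [3.139, -0.434, -0.06]
contact_force: [0.1, -0.2, -0.4]
grip_width: 36.2
finger_force: 30.0
```

Run:
```python
from h import *
o=get_obs();print(o["tool_pos"],o["tcp_rot"],o["joint_positions"]); delta((363,-352,120)); delta((375,-353,48))
```

```text
[ 360.06792311 -354.1821425   231.08135267] [ 3.13869073 -0.43431137 -0.05955573] [-1.17628392  0.16195492  1.84602519  0.46963991  0.98405443  0.2207291 ]
off [-0.368 -0.022  0.849]
off [-0.53  -0.021  1.436]
```

Request:
send_rows(offset=[[-0.2, -0.01, 0.45], [-0.37, -0.02, 0.85], [-0.37, -0.02, 0.85], [-0.37, -0.02, 0.85]], delta_rot=[[0, 0, 0], [0, 0, 0], [0, 0, 0], [0, 0, 0]])

```text
time: 51.12
tool_pos: [362.9, -353.3, 121.3]
tcp_rot: [3.138, -0.436, -0.061]
contact_force: [0.3, -0.4, 1.0]
grip_width: 36.2
finger_force: 30.0
```

Run:
```python
from h import *
o=get_obs();print(o["tool_pos"],o["contact_force"]); delta((375,-353,48))
a=snap("scene","s8"); b=optics.capture("top")
A=cv2.resize(a[60:190,120:290],(400,306)); B=cv2.resize(b[200:330,330:500],(400,306)); cv2.imwrite("pics/s8c.png",np.hstack([A,B])[:,:,::-1])
```

```text
[ 362.92068795 -353.31407794  121.28398843] [ 0.34587675 -0.38724303  1.03490146]
off [-0.167 -0.011  0.596]
```

View pics/s8c.png

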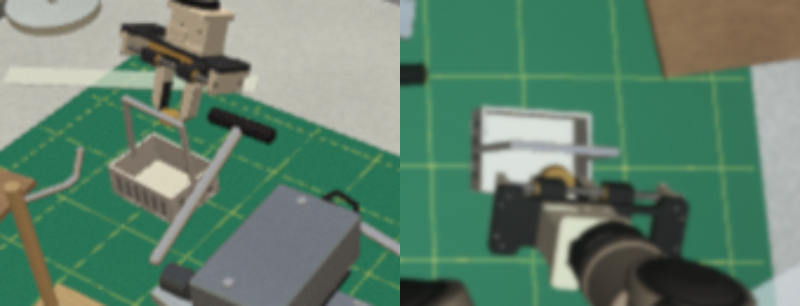

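The left view shows the button at (172,112) just on the robot side of the bail; the right view shows it at (555,178), beside the bar and over the basket. Lowering and releasing.

Request:
send_rows(offset=[[-0.08, 0, 0.3], [-0.16, -0.01, 0.57], [-0.16, -0.01, 0.57], [-0.16, -0.01, 0.57]], delta_rot=[[0, 0, 0], [0, 0, 0], [0, 0, 0], [0, 0, 0]])

```text
time: 51.72
tool_pos: [374.0, -353.1, 51.4]
tcp_rot: [3.137, -0.437, -0.062]
contact_force: [-0.2, -0.4, -0.6]
grip_width: 36.4
finger_force: 30.0
```

Request:
send_rows(offset=[[0, 0, 0], [0, 0, 0], [0, 0, 0], [0, 0, 0], [0.16, 0, -0.57], [0.16, 0, -0.57], [0.16, 0, -0.57]], delta_rot=[[0, 0, 0], [0, 0, 0], [0, 0, 0], [0, 0, 0], [0, 0, 0], [0, 0, 0], [0, 0, 0]], grip=0.6)

```text
time: 52.6
tool_pos: [362.1, -351.4, 120.2]
tcp_rot: [3.138, -0.436, -0.062]
contact_force: [-0.4, -0.9, 0.1]
grip_width: 54.7
finger_force: 0.0
```

Request:
send_rows(offset=[[0.2, 0, -0.45], [0.37, 0, -0.9], [0.37, 0, -0.9], [0.37, 0, -0.9]], delta_rot=[[0, 0, 0], [0, 0, 0], [0, 0, 0], [0, 0, 0]])

```text
time: 53.1
tool_pos: [356.7, -349.8, 234.7]
tcp_rot: [-3.141, -0.434, -0.063]
contact_force: [-0.0, -0.3, -0.5]
grip_width: 55.1
finger_force: 0.0
```

Run:
```python
from h import *
o=get_obs();print(o["tool_pos"],o["tcp_rot"]); delta((370,-250,245),(np.pi,0,1.616))
for c in("scene","top"):
    im=optics.capture(c); h=cv2.cvtColor(im,cv2.COLOR_RGB2HSV); m=cv2.inRange(h,(12,90,90),(26,255,255)); n,l,s,ct=cv2.connectedComponentsWithStats(m)
    for i in range(1,n):
        p=at(c,ct[i],13)
        if 20<s[i,4]<170 and 300<p[0]<480 and -480<p[1]<-200: print(c,s[i,4],np.round(ct[i],1),np.round(p,1))
seated()
```

```text
[ 356.67079723 -349.79964389  234.71446788] [-3.14109123 -0.43399978 -0.06348405]
off [ 0.089 -0.837 -0.053]
rot [ 0.0578 -0.052  -0.2626]
scene 74 [194.1 135.1] [ 377.3 -353.4   13. ]
top 94 [382.6 272.1] [ 377.6 -350.9   13. ]
scene 131 [267.9 231.4] [619.7 112.9  44. ]
top 103 [222.9 187.1] [617.  113.3  48. ]
```

Request:
send_rows(offset=[[0.09, -0.84, -0.05], [0.09, -0.84, -0.05], [0.09, -0.84, -0.05], [0.09, -0.84, -0.05], [0.09, -0.84, -0.05], [0.09, -0.84, -0.05], [0.09, -0.84, -0.05], [0.09, -0.84, -0.05]], delta_rot=[[0.058, -0.052, -0.263], [0.058, -0.052, -0.263], [0.058, -0.052, -0.263], [0.058, -0.052, -0.263], [0.058, -0.052, -0.263], [0.058, -0.052, -0.263], [0.058, -0.052, -0.263], [0.058, -0.052, -0.263]])

```text
time: 54.3
tool_pos: [370.5, -250.3, 245.0]
tcp_rot: [3.101, -0.045, 1.411]
contact_force: [0.5, -0.3, -0.0]
grip_width: 54.9
finger_force: 0.0
```

Run:
```python
from h import *
o=get_obs();print(o["tool_pos"],o["tcp_rot"]); delta((380,-220,270),(np.pi,0,1.616))
```

```text
[ 370.45577683 -250.26475389  245.03198363] [ 3.10118086 -0.04517851  1.41057217]
off [ 0.271  0.046 -0.194]
rot [ 0.0071 -0.0065 -0.0328]
```

Request:
send_rows(offset=[[0.27, 0.05, -0.19], [0.27, 0.05, -0.19], [0.27, 0.05, -0.19], [0.27, 0.05, -0.19]], delta_rot=[[0.007, -0.0065, -0.033], [0.007, -0.0065, -0.033], [0.007, -0.0065, -0.033], [0.007, -0.0065, -0.033]])

```text
time: 54.8
tool_pos: [380.1, -220.7, 269.7]
tcp_rot: [3.139, -0.0, 1.609]
contact_force: [-0.1, -0.4, 0.8]
grip_width: 54.8
finger_force: 0.0
```

Run:
```python
from h import *
o=get_obs();print(o["tool_pos"],o["tcp_rot"]); delta((617.7,112.8,270),(np.pi,0,1.616))
```

```text
[ 380.07736719 -220.72731351  269.65309176] [ 3.13926698e+00 -3.98902156e-04  1.60889061e+00]
off [2.702 2.085 0.003]
rot [ 0.0004 -0.0001 -0.0011]
```

Request:
send_rows(offset=[[0.3, 0, -0.2], [0.9, 0.2, -0.2], [0.9, 0.2, -0.2], [0.9, 0.2, -0.2]], delta_rot=[[0, 0, 0], [0, 0, 0], [0, 0, 0], [0, 0, 0]], grip=0.7)

```text
time: 55.3
tool_pos: [400.1, -111.6, 294.2]
tcp_rot: [3.139, 0.001, 1.612]
contact_force: [-0.2, 0.1, -0.2]
grip_width: 64.3
finger_force: 0.0
```

Request:
send_rows(offset=[[0.9, 0.9, 0], [0.9, 0.9, 0], [0.9, 0.9, 0], [0.9, 0.9, 0]], delta_rot=[[0, 0, 0], [0, 0, 0], [0, 0, 0], [0, 0, 0]])

```text
time: 55.8
tool_pos: [504.6, 0.1, 293.7]
tcp_rot: [3.14, 0.001, 1.611]
contact_force: [0.8, -0.7, -0.6]
grip_width: 64.2
finger_force: 0.0
```

Request:
send_rows(offset=[[0.9, 0.98, 0], [0.9, 0.98, 0], [0.9, 0.98, 0], [0.9, 0.98, 0.3], [0.9, 0.98, 0.8], [0.9, 0.98, 1], [0.9, 0.98, 1]], delta_rot=[[0, 0, -0.001], [0, 0, -0.001], [0, 0, -0.001], [0, 0, -0.001], [0, 0, -0.001], [0, 0, -0.001], [0, 0, -0.001]])

```text
time: 56.68
tool_pos: [616.2, 110.6, 172.9]
tcp_rot: [-3.14, 0.002, 1.615]
contact_force: [-0.4, 0.2, 0.2]
grip_width: 64.7
finger_force: 0.0
```

Run:
```python
from h import *
o=get_obs();print(o["tool_pos"],o["tcp_rot"]); delta((617.7,112.8,44),(np.pi,0,1.616))
```

```text
[616.15324488 110.63844892 172.87454729] [-3.13974058e+00  1.59397536e-03  1.61474866e+00]
off [0.019 0.016 1.074]
rot [-0.0003  0.0003 -0.0002]
```

Request:
send_rows(offset=[[0, 0, 0.4], [0, 0, 0.8], [0, 0, 0.92], [0, 0, 0.92]], delta_rot=[[0, 0, 0], [0, 0, 0], [0, 0, 0], [0, 0, 0]])

```text
time: 57.18
tool_pos: [618.5, 112.5, 65.7]
tcp_rot: [3.137, 0.001, 1.616]
contact_force: [0.5, -0.4, 0.7]
grip_width: 64.2
finger_force: 0.0
```

Request:
send_rows(offset=[[0, 0, 0], [0, 0, 0.08], [0, 0, 0.12], [0, 0, 0.12]], delta_rot=[[0, 0, 0], [0, 0, 0], [0, 0, 0], [0, 0, 0]])

```text
time: 57.68
tool_pos: [617.4, 113.3, 49.9]
tcp_rot: [3.139, 0.001, 1.617]
contact_force: [0.6, -0.1, 0.2]
grip_width: 64.0
finger_force: 0.0
```

Request:
send_rows(offset=[[0, 0, 0.045], [0, 0, 0.045], [0, 0, 0.045]], delta_rot=[[0, 0, 0], [0, 0, 0], [0, 0, 0]])

```text
time: 58.05
tool_pos: [617.8, 113.3, 44.9]
tcp_rot: [3.138, 0.001, 1.617]
contact_force: [-0.7, -0.2, -0.1]
grip_width: 64.5
finger_force: 0.0
```

Request:
send_rows(offset=[[0, 0, 0], [0, 0, 0], [0, 0, 0], [0, 0, 0], [0, 0, 0], [0, 0, 0]], delta_rot=[[0, 0, 0], [0, 0, 0], [0, 0, 0], [0, 0, 0], [0, 0, 0], [0, 0, 0]], grip=0.2)

```text
time: 58.8
tool_pos: [617.8, 113.2, 45.0]
tcp_rot: [3.138, 0.001, 1.617]
contact_force: [0.4, -0.2, 1.0]
grip_width: 35.9
finger_force: 30.0
```

Request:
send_rows(offset=[[0, 0, -0.2], [0, 0, -0.6], [0, 0, -1], [0, 0, -1], [0, 0, -1]], delta_rot=[[0, 0, 0], [0, 0, 0], [0, 0, 0], [0, 0, 0], [0, 0, 0]])

```text
time: 59.42
tool_pos: [616.8, 113.3, 164.2]
tcp_rot: [3.139, 0.001, 1.617]
contact_force: [-0.3, -0.2, -1.3]
grip_width: 35.9
finger_force: 30.0
```

Run:
```python
from h import *
print(get_obs()["tool_pos"]); delta((368,-240,250),(np.pi,0,1.616)); seated()
```

```text
[616.77599387 113.27606431 164.15380299]
off [-2.845 -2.206 -0.717]
rot [0.0003 0.0002 0.0002]
scene 65 [271.6 204.4] [529.8  70.2  44. ]
```

Request:
send_rows(offset=[[0, 0, -0.5], [0, 0, -1], [0, -0.3, -1], [-0.2, -0.9, -1], [-0.2, -0.98, -1], [-0.2, -0.98, -1]], delta_rot=[[0, 0, 0], [0, 0, 0], [0, 0, 0], [0, 0, 0], [0, 0, 0], [0, 0, 0]])

```text
time: 60.28
tool_pos: [499.3, 83.8, 284.0]
tcp_rot: [3.14, 0.001, 1.617]
contact_force: [-0.1, 0.7, -1.1]
grip_width: 36.2
finger_force: 30.0
```

Request:
send_rows(offset=[[-0.9, -0.9, -0.1], [-0.9, -0.9, -0.1], [-0.9, -0.9, -0.1], [-0.9, -0.9, -0.1]], delta_rot=[[0, 0, 0], [0, 0, 0], [0, 0, 0], [0, 0, 0]])

```text
time: 60.78
tool_pos: [398.0, -30.0, 296.2]
tcp_rot: [3.138, 0.001, 1.614]
contact_force: [-1.4, -0.9, -0.5]
grip_width: 36.2
finger_force: 30.0
```

Request:
send_rows(offset=[[-0.9, -0.33, 0], [-0.9, -0.33, 0], [-0.9, -0.33, 0], [-0.9, -0.33, 0]], delta_rot=[[0, 0, 0], [0, 0, 0], [0, 0, 0], [0, 0, 0]])

```text
time: 61.28
tool_pos: [364.2, -138.3, 295.8]
tcp_rot: [3.139, -0.0, 1.617]
contact_force: [-1.4, -0.4, -0.8]
grip_width: 36.1
finger_force: 30.0
```

Request:
send_rows(offset=[[-0.86, 0, 0], [-0.86, 0, 0], [-0.86, 0, 0.3], [-0.86, 0, 0.45], [-0.86, 0, 0.45]], delta_rot=[[0, 0, 0], [0, 0, 0], [0, 0, 0], [0, 0, 0], [0, 0, 0]])

```text
time: 61.9
tool_pos: [368.8, -240.1, 241.1]
tcp_rot: [3.14, -0.002, 1.62]
contact_force: [0.0, -0.3, 0.4]
grip_width: 36.1
finger_force: 30.0
```

Run:
```python
from h import *
print(get_obs()["tool_pos"],get_obs()["grip_width"]); delta((362,-336,230),(np.pi,-.436,-.062))
```

```text
[ 368.75006279 -240.14585003  241.06986193] 36.124463714409266
off [-0.795 -0.095  0.091]
rot [-0.0583  0.0517  0.2629]
```

Request:
send_rows(offset=[[-0.8, -0.1, 0.09], [-0.8, -0.1, 0.09], [-0.8, -0.1, 0.09], [-0.8, -0.1, 0.09], [-0.8, -0.1, 0.09], [-0.8, -0.1, 0.09], [-0.8, -0.1, 0.09], [-0.8, -0.1, 0.09]], delta_rot=[[-0.058, 0.052, 0.263], [-0.058, 0.052, 0.263], [-0.058, 0.052, 0.263], [-0.058, 0.052, 0.263], [-0.058, 0.052, 0.263], [-0.058, 0.052, 0.263], [-0.058, 0.052, 0.263], [-0.058, 0.052, 0.263]])

```text
time: 62.9
tool_pos: [361.9, -338.2, 232.9]
tcp_rot: [3.094, -0.393, 0.165]
contact_force: [0.5, -0.2, 0.2]
grip_width: 36.1
finger_force: 30.0
```

Run:
```python
from h import *
print(get_obs()["tool_pos"],get_obs()["tcp_rot"]); delta((361,-336,230),(np.pi,-.436,-.062))
```

```text
[ 361.93314686 -338.19143615  232.85774886] [ 3.09414891 -0.3928201   0.16504165]
off [-0.013 -0.02   0.019]
rot [-0.007   0.0061  0.0332]
```

Request:
send_rows(offset=[[-0.01, -0.02, 0.02], [-0.01, -0.02, 0.02], [-0.01, -0.02, 0.02], [-0.01, -0.02, 0.02]], delta_rot=[[-0.007, 0.006, 0.033], [-0.007, 0.006, 0.033], [-0.007, 0.006, 0.033], [-0.007, 0.006, 0.033]])

```text
time: 63.4
tool_pos: [360.7, -336.3, 229.3]
tcp_rot: [3.14, -0.433, -0.053]
contact_force: [-0.0, -0.5, -0.2]
grip_width: 36.3
finger_force: 30.0
```

Run:
```python
from h import *
print(get_obs()["tool_pos"],get_obs()["tcp_rot"]); delta((363,-336,120)); delta((374,-336,62),(np.pi,-.436,-.062))
```

```text
[ 360.66755141 -336.30730909  229.29739199] [ 3.13963366 -0.43332275 -0.05333201]
off [-0.365 -0.005  0.835]
off [-0.485 -0.011  1.312]
rot [-0.0003  0.0004  0.0013]
```

Request:
send_rows(offset=[[-0.2, -0.0, 0.45], [-0.365, -0.005, 0.835], [-0.365, -0.005, 0.835], [-0.365, -0.005, 0.835]], delta_rot=[[0, 0, 0], [0, 0, 0], [0, 0, 0], [0, 0, 0]])

```text
time: 63.9
tool_pos: [363.2, -336.7, 121.1]
tcp_rot: [3.139, -0.435, -0.055]
contact_force: [-0.2, -0.3, 0.0]
grip_width: 35.9
finger_force: 30.0
```

Request:
send_rows(offset=[[-0.06, 0, 0.24], [-0.12, 0, 0.48], [-0.12, 0, 0.48], [-0.12, 0, 0.48]], delta_rot=[[0, 0, 0], [0, 0, 0], [0, 0, 0], [0, 0, 0]])

```text
time: 64.4
tool_pos: [374.2, -337.5, 63.2]
tcp_rot: [3.138, -0.435, -0.055]
contact_force: [0.4, -0.2, -0.5]
grip_width: 35.9
finger_force: 30.0
```

Request:
send_rows(offset=[[0, 0, 0], [0, 0, 0], [0, 0, 0], [0, 0, 0], [0.12, 0, -0.48], [0.12, 0, -0.48], [0.12, 0, -0.48]], delta_rot=[[0, 0, 0], [0, 0, 0], [0, 0, 0], [0, 0, 0], [0, 0, 0], [0, 0, 0], [0, 0, 0]], grip=0.53)

```text
time: 65.28
tool_pos: [362.4, -335.4, 119.4]
tcp_rot: [3.141, -0.433, -0.056]
contact_force: [-0.1, 0.3, -0.9]
grip_width: 48.5
finger_force: 0.0
```

Request:
send_rows(offset=[[0.2, 0, -0.45], [0.37, 0, -0.9], [0.37, 0, -0.9], [0.37, 0, -0.9]], delta_rot=[[0, 0, 0], [0, 0, 0], [0, 0, 0], [0, 0, 0]])

```text
time: 65.78
tool_pos: [357.2, -334.5, 234.6]
tcp_rot: [-3.14, -0.432, -0.057]
contact_force: [-0.1, 0.4, -0.0]
grip_width: 48.8
finger_force: 0.0
```

Run:
```python
from h import *
o=get_obs();print(o["tool_pos"],o["tcp_rot"],o["joint_positions"])
a=snap("scene","s9"); b=optics.capture("top")
A=cv2.resize(a[75:165,140:260],(400,300),interpolation=cv2.INTER_CUBIC); B=cv2.resize(b[220:310,340:460],(400,300),interpolation=cv2.INTER_CUBIC); cv2.imwrite("pics/s9c.png",np.hstack([A,B])[:,:,::-1])
find("basket_bar","scene",150,2); find("basket_bar","top",150,2)
```

```text
[ 357.24947549 -334.48282567  234.63089951] [-3.13961561 -0.43221629 -0.05727461] [-1.16419971  0.1276015   1.87630853  0.46617948  0.98890294  0.23306542]
scene basket_bar [268.3 234.2] 0.74 [692.8 157.7 150. ]
scene basket_bar [181.8 110.3] 0.63 [ 418.  -351.3  150. ]
top basket_bar [399.8 262.9] 0.64 [ 397.5 -354.7  150. ]
top basket_bar [127.2 247.4] 0.43 [430.6 347.4 150. ]
```

View pics/s9c.png

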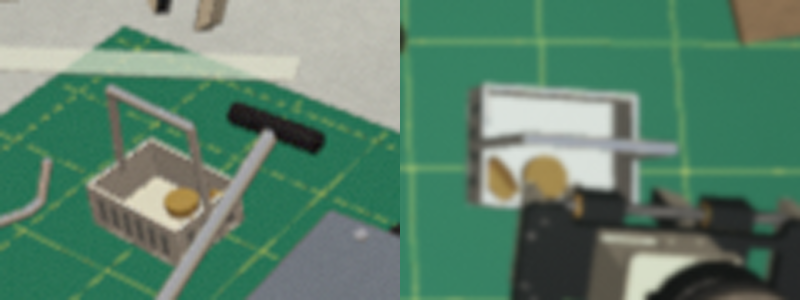

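The left view shows one button flat at (183,200); the right view shows both inside the basket, flat at (545,178) and leaning at (500,180). Next I'll grip the bail bar 30 mm off its middle on the +y side.

Run:
```python
from h import *
delta((400,-323,245),(np.pi,0,1.509))
```

```text
off [ 0.355 -0.117  0.067]
rot [ 0.0534 -0.0543 -0.2451]
```

Request:
send_rows(offset=[[0.35, -0.12, 0.07], [0.35, -0.12, 0.07], [0.35, -0.12, 0.07], [0.35, -0.12, 0.07], [0.35, -0.12, 0.07], [0.35, -0.12, 0.07], [0.35, -0.12, 0.07], [0.35, -0.12, 0.07]], delta_rot=[[0.0534, -0.0543, -0.245], [0.0534, -0.0543, -0.245], [0.0534, -0.0543, -0.245], [0.0534, -0.0543, -0.245], [0.0534, -0.0543, -0.245], [0.0534, -0.0543, -0.245], [0.0534, -0.0543, -0.245], [0.0534, -0.0543, -0.245]], grip=0.7)

```text
time: 66.97
tool_pos: [399.8, -323.1, 244.9]
tcp_rot: [3.121, -0.023, 1.408]
contact_force: [-0.5, -0.5, -0.2]
grip_width: 64.1
finger_force: 0.0
```

Run:
```python
from h import *
delta((400,-323,245),(np.pi,0,1.509))
```

```text
off [ 0.001  0.002 -0.001]
rot [ 0.0035 -0.0034 -0.0161]
```

Request:
send_rows(offset=[[0, 0, 0], [0, 0, 0], [0, 0, 0]], delta_rot=[[0.0035, -0.0034, -0.016], [0.0035, -0.0034, -0.016], [0.0035, -0.0034, -0.016]])

```text
time: 67.35
tool_pos: [399.7, -323.1, 245.5]
tcp_rot: [3.139, -0.001, 1.5]
contact_force: [-0.4, 0.8, -0.1]
grip_width: 64.1
finger_force: 0.0
```

Request:
send_rows(offset=[[0, 0, 0.35], [0, 0, 0.7], [0, 0, 0.86], [0, 0, 0.86], [0, 0, 0.86]], delta_rot=[[0, 0, 0], [0, 0, 0], [0, 0, 0], [0, 0, 0], [0, 0, 0]])

```text
time: 67.97
tool_pos: [400.4, -323.9, 143.8]
tcp_rot: [3.137, 0.001, 1.501]
contact_force: [0.2, 0.5, 0.1]
grip_width: 64.4
finger_force: 0.0
```

Run:
```python
from h import *
delta((400,-323,140),(np.pi,0,1.509))
a=snap("scene","s10"); b=optics.capture("top")
A=cv2.resize(a[75:165,140:260],(400,300),interpolation=cv2.INTER_CUBIC); B=cv2.resize(b[220:310,340:460],(400,300),interpolation=cv2.INTER_CUBIC); cv2.imwrite("pics/s10c.png",np.hstack([A,B])[:,:,::-1])
```

```text
off [ 0.008 -0.004  0.032]
rot [ 0.0007  0.0002 -0.0013]
```

View pics/s10c.png

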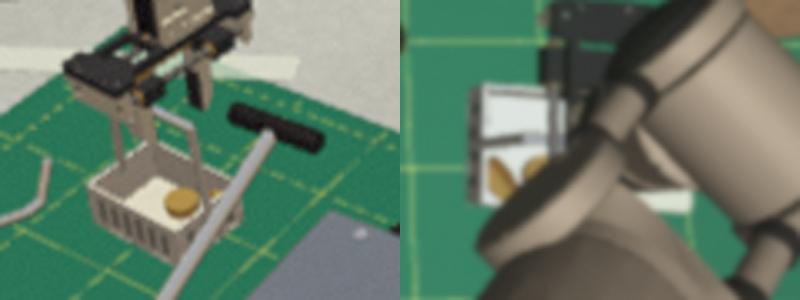

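The left view shows the fingers at (140,125) and (200,95), straddling the bar. Closing.

Request:
send_rows(offset=[[0, 0, 0.02], [0, 0, 0.02], [0, 0, 0.02], [0, 0, 0.02], [0, 0, 0.02], [0, 0, 0.02], [0, 0, 0.02], [0, 0, 0.02]], delta_rot=[[0, 0, 0], [0, 0, 0], [0, 0, 0], [0, 0, 0], [0, 0, 0], [0, 0, 0], [0, 0, 0], [0, 0, 0]], grip=0)

```text
time: 69.08
tool_pos: [400.3, -323.4, 140.6]
tcp_rot: [3.138, 0.001, 1.502]
contact_force: [1.2, -0.5, -0.1]
grip_width: 9.0
finger_force: 30.0
```

Request:
send_rows(offset=[[0, 0, 0], [0, 0, 0], [0, 0, -0.05], [0, 0, -0.12], [0, 0, -0.2], [0, 0, -0.2]], delta_rot=[[0, 0, 0], [0, 0, 0], [0, 0, 0], [0, 0, 0], [0, 0, 0], [0, 0, 0]])

```text
time: 69.82
tool_pos: [400.4, -323.7, 165.6]
tcp_rot: [3.137, 0.002, 1.502]
contact_force: [0.7, 1.0, -2.6]
grip_width: 8.6
finger_force: 30.0
```

Run:
```python
from h import *
o=get_obs(); print(o["tool_pos"],o["contact_force"],o["moment"],o["grip_width"])
a=snap("scene","s11"); b=optics.capture("top")
A=cv2.resize(a[75:165,140:260],(400,300),interpolation=cv2.INTER_CUBIC); B=cv2.resize(b[220:310,340:460],(400,300),interpolation=cv2.INTER_CUBIC); cv2.imwrite("pics/s11c.png",np.hstack([A,B])[:,:,::-1])
```

```text
[ 400.44702937 -323.74379626  165.62931189] [ 0.67374996  1.035943   -2.56799887] [-0.10757978  0.05153747  0.03512563] 8.634537791849894
```

View pics/s11c.png

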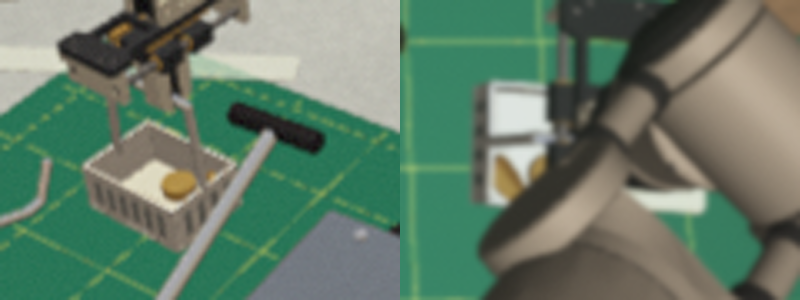

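The basket is lifted level, and both buttons are visible at (180,183) left and (505,175) right. Carrying it high towards the hook.

Run:
```python
from h import *
delta((400,-323,262)); delta((480,-280,262),(np.pi,0,1.616))
```

```text
off [ 0.002  0.002 -0.811]
off [ 0.405  0.643 -0.81 ]
rot [ 0.0005  0.0001 -0.0181]
```

Request:
send_rows(offset=[[0, 0, -0.1], [0, 0, -0.25], [0, 0, -0.4], [0, 0, -0.55], [0, 0, -0.7], [0, 0, -0.8], [0, 0, -0.8]], delta_rot=[[0, 0, 0], [0, 0, 0], [0, 0, 0], [0, 0, 0], [0, 0, 0], [0, 0, 0], [0, 0, 0]])

```text
time: 70.8
tool_pos: [400.1, -323.5, 261.5]
tcp_rot: [3.137, 0.002, 1.502]
contact_force: [0.7, -0.6, -3.0]
grip_width: 9.1
finger_force: 30.0
```

Request:
send_rows(offset=[[0.05, 0.08, 0], [0.12, 0.2, 0], [0.2, 0.33, 0], [0.27, 0.46, 0], [0.33, 0.56, 0], [0.38, 0.65, 0], [0.38, 0.65, 0]], delta_rot=[[0, 0, -0.002], [0, 0, -0.005], [0, 0, -0.008], [0, 0, -0.012], [0, 0, -0.015], [0, 0, -0.018], [0, 0, -0.018]])

```text
time: 71.68
tool_pos: [481.5, -282.6, 260.6]
tcp_rot: [3.139, 0.001, 1.617]
contact_force: [0.8, -0.5, -2.8]
grip_width: 8.8
finger_force: 30.0
```

Run:
```python
from h import *
o=get_obs(); print(o["tool_pos"],o["tcp_rot"],o["moment"])
find("basket_bar","scene",270,2); find("basket_bar","top",270,2); find("hook_seat","scene",210,2);find("hook_seat","top",210,2)
delta((555,-262,262),(np.pi,0,1.616)); delta((613,-262,262))
```

```text
[ 481.45633996 -282.61601882  260.6101281 ] [3.13875712e+00 7.59204416e-04 1.61663593e+00] [-0.03216064  0.03481648  0.01539803]
scene basket_bar [182.2 104. ] 0.88 [ 510.1 -249.1  270. ]
scene hook_seat [150. 138.] 0.93 [ 625.7 -283.1  210. ]
scene hook_seat [199.4 185.9] 0.66 [696.6 -46.6 210. ]
top hook_seat [375.4 175.4] 0.94 [ 612.9 -286.6  210. ]
top hook_seat [261.5 209. ] 0.42 [523.8   1.5 210. ]
off [ 0.15   0.629 -0.008]
rot [ 0.0004  0.0002 -0.0002]
off [ 0.129  1.112 -0.007]
```

Request:
send_rows(offset=[[0.02, 0.08, 0], [0.05, 0.2, 0], [0.08, 0.35, 0], [0.11, 0.5, 0], [0.14, 0.65, 0], [0.14, 0.78, 0], [0.14, 0.88, 0], [0.14, 0.95, 0]], delta_rot=[[0, 0, 0], [0, 0, 0], [0, 0, 0], [0, 0, 0], [0, 0, 0], [0, 0, 0], [0, 0, 0], [0, 0, 0]])

```text
time: 72.88
tool_pos: [594.7, -261.0, 260.8]
tcp_rot: [3.139, 0.001, 1.616]
contact_force: [-0.4, -0.6, -2.2]
grip_width: 8.8
finger_force: 30.0
```

Request:
send_rows(offset=[[0, 0.07, 0], [0, 0.14, 0], [0, 0.16, 0], [0, 0.16, 0], [0, 0.16, 0]], delta_rot=[[0, 0, 0], [0, 0, 0], [0, 0, 0], [0, 0, 0], [0, 0, 0]])

```text
time: 73.5
tool_pos: [612.8, -260.5, 261.2]
tcp_rot: [3.139, 0.001, 1.615]
contact_force: [-0.2, -0.5, -2.9]
grip_width: 8.7
finger_force: 30.0
```

Run:
```python
from h import *
o=get_obs(); print(o["tool_pos"],o["tcp_rot"],o["moment"],o["contact_force"])
a=snap("scene","s12"); b=snap("top","t12")
q=[proj("scene",(615,-292,210)),proj("top",(615,-292,210))]; print(q)
A=cv2.resize(a[70:190,100:240],(400,343),interpolation=cv2.INTER_CUBIC); B=cv2.resize(b[120:240,310:450],(400,343),interpolation=cv2.INTER_CUBIC); cv2.imwrite("pics/s12c.png",np.hstack([A,B])[:,:,::-1])
for t in("basket_bar","hook_seat","basket"):
  find(t,"scene",270 if t!="hook_seat" else 210,1); find(t,"top",270 if t!="hook_seat" else 210,1)
```

```text
[ 612.83250116 -260.45762624  261.22386269] [3.13886669e+00 9.16646059e-04 1.61501896e+00] [-0.07148291  0.04524789  0.02376159] [-0.15820213 -0.51241977 -2.85911638]
[[np.float64(150.2852581653251), np.float64(134.87230858020826)], [np.float64(377.5004109022252), np.float64(174.61148014313636)]]
scene basket_bar [146.3 119.5] 0.9 [ 618.7 -286.6  270. ]
scene hook_seat [383.8 239.6] 0.73 [603.1 405.5 210. ]
scene basket [155.7 160.8] 0.79 [ 728.  -150.9  270. ]
```

Request:
send_rows(offset=[[0, 0, 0.06], [0, 0, 0.14], [0, 0, 0.22], [0, 0, 0.3], [0, 0, 0.36], [0, 0, 0.4], [0, 0, 0.4]], delta_rot=[[0, 0, 0], [0, 0, 0], [0, 0, 0], [0, 0, 0], [0, 0, 0], [0, 0, 0], [0, 0, 0]])

```text
time: 74.78
tool_pos: [613.1, -260.4, 212.8]
tcp_rot: [3.139, 0.001, 1.615]
contact_force: [-0.4, -0.0, -2.1]
grip_width: 9.2
finger_force: 30.0
```

Request:
send_rows(offset=[[0, 0, 0.02], [0, 0, 0.04], [0, 0, 0.04]], delta_rot=[[0, 0, 0], [0, 0, 0], [0, 0, 0]])

```text
time: 75.15
tool_pos: [613.1, -260.4, 208.2]
tcp_rot: [3.139, 0.001, 1.615]
contact_force: [-0.2, 0.2, -2.6]
grip_width: 8.6
finger_force: 30.0
```

Request:
send_rows(offset=[[0, 0, 0.01], [0, 0, 0.02], [0, 0, 0.02]], delta_rot=[[0, 0, 0], [0, 0, 0], [0, 0, 0]])

```text
time: 75.53
tool_pos: [613.2, -260.4, 205.8]
tcp_rot: [3.139, 0.001, 1.615]
contact_force: [0.3, -0.3, -2.8]
grip_width: 8.9
finger_force: 30.0
```

Run:
```python
from h import *
o=get_obs(); print(o["tool_pos"],o["moment"],o["contact_force"])
a=snap("scene","s13"); b=snap("top","t13")
A=cv2.resize(a[85:175,110:230],(560,420),interpolation=cv2.INTER_CUBIC); B=cv2.resize(b[130:240,330:393],(240,420),interpolation=cv2.INTER_CUBIC); cv2.imwrite("pics/s13c.png",np.hstack([A,B])[:,:,::-1])
```

```text
[ 613.17806475 -260.40881622  205.83943455] [-0.00871546  0.0423517   0.00530572] [ 0.33754101 -0.31764304 -2.77851997]
```

View pics/s13c.png

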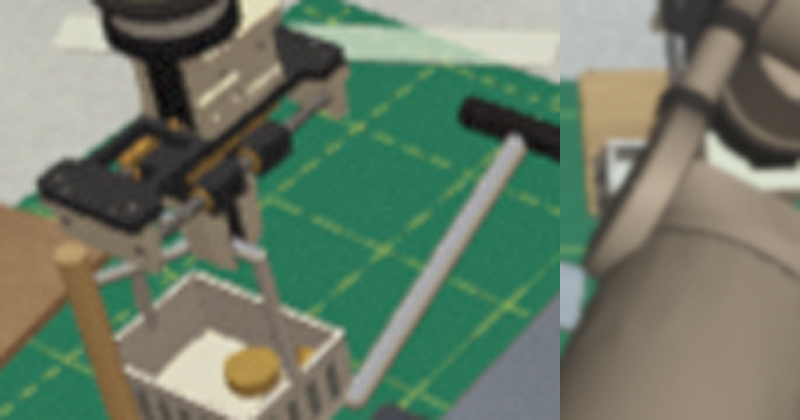

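Last view: the hook rod runs from the post (70,255) to (185,245) under the bar, and the buttons are in the basket at (252,370) and (305,355). The arm still carries the weight, so I'll lower it further.

Request:
send_rows(offset=[[0, 0, 0.01], [0, 0, 0.02], [0, 0, 0.02]], delta_rot=[[0, 0, 0], [0, 0, 0], [0, 0, 0]])

```text
time: 76.0
tool_pos: [613.4, -260.4, 204.3]
tcp_rot: [3.138, 0.001, 1.615]
contact_force: [-1.4, 1.4, 2.1]
grip_width: 8.9
finger_force: 30.0
```

Request:
send_rows(offset=[[0, 0, 0.008], [0, 0, 0.015], [0, 0, 0.015]], delta_rot=[[0, 0, 0], [0, 0, 0], [0, 0, 0]])

```text
time: 76.38
tool_pos: [613.6, -260.3, 203.0]
tcp_rot: [3.137, 0.002, 1.615]
contact_force: [-2.4, 3.9, 7.4]
grip_width: 8.5
finger_force: 30.0
```

Request:
send_rows(offset=[[0, 0, -0.01], [0, 0, -0.02], [0, 0, -0.02], [0, 0, -0.02]], delta_rot=[[0, 0, 0], [0, 0, 0], [0, 0, 0], [0, 0, 0]])

```text
time: 76.88
tool_pos: [613.4, -260.4, 204.1]
tcp_rot: [3.138, 0.001, 1.615]
contact_force: [0.6, 1.2, 3.1]
grip_width: 8.8
finger_force: 30.0
```

Request:
send_rows(offset=[[0, 0, 0], [0, 0, 0], [0, 0, 0], [0, 0, 0], [0, 0, 0], [0, 0, 0], [0, 0, 0], [0, 0, 0]], delta_rot=[[0, 0, 0], [0, 0, 0], [0, 0, 0], [0, 0, 0], [0, 0, 0], [0, 0, 0], [0, 0, 0], [0, 0, 0]], grip=0.5)

```text
time: 77.88
tool_pos: [613.2, -260.4, 204.2]
tcp_rot: [3.139, 0.001, 1.615]
contact_force: [-0.7, 0.2, 0.5]
grip_width: 46.0
finger_force: 0.0
```

Run:
```python
from h import *
o=get_obs(); print(o["tool_pos"],o["contact_force"])
snap("scene","s14")
for t in("basket_bar","basket"):
  find(t,"scene",215 if t!="basket" else 65,1); find(t,"top",215 if t!="basket" else 65,1)
```

```text
[ 613.22606207 -260.4305015   204.1666298 ] [-0.6627909   0.17561667  0.47029372]
scene basket_bar [147.  137.3] 0.6 [ 631.8 -287.5  215. ]
scene basket [153.1 172. ] 0.96 [ 631.8 -304.8   65. ]
```

Request:
send_rows(offset=[[0, 0, -0.1], [0, 0, -0.3], [0, 0, -0.6], [0, 0, -0.9], [0, 0, -0.9]], delta_rot=[[0, 0, 0], [0, 0, 0], [0, 0, 0], [0, 0, 0], [0, 0, 0]])

```text
time: 78.75
tool_pos: [613.9, -260.9, 316.8]
tcp_rot: [3.132, 0.005, 1.615]
contact_force: [0.2, -0.1, 0.0]
grip_width: 46.0
finger_force: 0.0
```

Request:
send_rows(offset=[[0.2, -0.2, 0], [0.3, -0.6, 0], [0.3, -1, 0], [0.3, -1, 0], [0.3, -1, 0]], delta_rot=[[0, 0, 0], [0, 0, 0], [0, 0, 0], [0, 0, 0], [0, 0, 0]])

```text
time: 79.38
tool_pos: [491.9, -229.9, 312.0]
tcp_rot: [3.138, 0.001, 1.615]
contact_force: [1.5, -0.4, 0.0]
grip_width: 46.2
finger_force: 0.0
```

Request:
send_rows(offset=[[0, -0.5, 0], [0, -0.8, 0], [0, -0.8, 0], [0, -0.8, 0], [0, -0.8, 0], [0, -0.8, 0], [0, -0.8, 0], [0, -0.8, 0]], delta_rot=[[0, 0, 0], [0, 0, 0], [0, 0, 0], [0, 0, 0], [0, 0, 0], [0, 0, 0], [0, 0, 0], [0, 0, 0]])

```text
time: 80.38
tool_pos: [395.6, -233.9, 311.4]
tcp_rot: [3.139, 0.001, 1.615]
contact_force: [0.2, 0.5, -0.5]
grip_width: 46.0
finger_force: 0.0
```

Run:
```python
from h import *
o=get_obs(); print(o["tool_pos"],o["contact_force"])
a=optics.capture("scene")
for k in range(8): b=optics.capture("scene")
d=cv2.absdiff(a,b)[90:230,90:230].max(axis=2); print("motion px",(d>40).sum())
snap("top","t15"); cv2.imwrite("pics/s15.png",b[:,:,::-1])
pts={}
for t,z in dict(basket_bar=215,basket=65,tray_knob=55,lever_grip=254).items():
  P=[]
  for c in("scene","top"):
    find(t,c,z,1); r=finder.pinpoint(t,c); P.append(r[0]["uv"] if r else None)
  if None not in [type(x) if x is None else 1 for x in P] : print(tri(*P))
for c in("scene","top"):
    h=cv2.cvtColor(b if c=="scene" else cv2.imread("pics/t15.png")[:,:,::-1].copy(),cv2.COLOR_RGB2HSV); m=cv2.inRange(h,(12,120,90),(26,255,255)); n,l,s,ct=cv2.connectedComponentsWithStats(m)
    for i in range(1,n):
        p=at(c,ct[i],75)
        if 15<s[i,4]<250 and 520<p[0]<700 and -390<p[1]<-200: print("brass",c,s[i,4],np.round(p,1))
```

```text
[ 395.64726747 -233.91677096  311.4136632 ] [ 0.24959296  0.45460978 -0.54508102]
motion px 0
scene basket_bar [151.  133.5] 0.98 [ 613.2 -289.5  215. ]
top basket_bar [378.4 177.3] 0.59 [ 606.7 -292.4  215. ]
(array([ 608.6, -294.7,  209.2]), 1.2)
scene basket [155.3 175.7] 0.56 [ 640.2 -287.8   65. ]
top basket [363.1 186.1] 0.97 [ 619.7 -292.9   65. ]
(array([ 626.6, -301.2,   44.7]), 6.7)
scene tray_knob [307.1 224.9] 0.83 [548.2 198.   55. ]
top tray_knob [193.1 210. ] 0.71 [547.  196.5  55. ]
(array([547.1, 197.1,  53.2]), 0.8)
scene lever_grip [221.8 115.4] 0.94 [ 475.9 -134.   254. ]
top lever_grip [320.8 230.8] 0.97 [ 465.2 -137.8  254. ]
(array([ 466.8, -140.1,  245.4]), 2.2)
brass scene 91 [ 598.7 -298.8   75. ]
brass top 84 [ 597.9 -296.6   75. ]
brass top 42 [ 593.4 -257.1   75. ]
```

Request:
send_rows(offset=[[0, 0, 0], [0, 0, 0], [0, 0, 0], [0, 0, 0], [0, 0, 0], [0, 0, 0], [0, 0, 0], [0, 0, 0]], delta_rot=[[0, 0, 0], [0, 0, 0], [0, 0, 0], [0, 0, 0], [0, 0, 0], [0, 0, 0], [0, 0, 0], [0, 0, 0]])

```text
time: 82.68
tool_pos: [395.5, -234.0, 311.5]
tcp_rot: [3.139, 0.001, 1.615]
contact_force: [-0.4, 0.8, -0.2]
grip_width: 45.9
finger_force: 0.0
```

Request:
send_rows(offset=[[0, 0, 0], [0, 0, 0], [0, 0, 0], [0, 0, 0], [0, 0, 0], [0, 0, 0], [0, 0, 0], [0, 0, 0]], delta_rot=[[0, 0, 0], [0, 0, 0], [0, 0, 0], [0, 0, 0], [0, 0, 0], [0, 0, 0], [0, 0, 0], [0, 0, 0]])

```text
time: 83.68
tool_pos: [395.5, -234.0, 311.5]
tcp_rot: [3.139, 0.001, 1.615]
contact_force: [-1.3, -0.0, 0.2]
grip_width: 46.0
finger_force: 0.0
```

Run:
```python
from h import *
a=optics.capture("scene")[90:230,90:230].astype(float); b=cv2.imread("pics/s15.png")[90:230,90:230,::-1].astype(float)
print("change vs 2 s ago",(cv2.GaussianBlur(abs(a-b),(3,3),0).max(axis=2)>25).sum())
print(ticket.close_job())
```

```text
change vs 2 s ago 0
the job is handed in; nothing more can be done
None
```

The job is handed in at about 84 s, result not reported back: two buttons (all I found) seated, pressed with four full strokes and put in the basket, which hangs still on the hook; the tray is out, and one lever stroke read 47 N at the fingertips against the 40 N body limit.

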